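Load a lipping strip into the edge bander

ROBOT

A 6-joint arm with a two-finger parallel gripper is mounted at the origin on the work surface. World frame = base frame: x ahead of the robot, y to its left, z up, the work surface at z = 0. Lengths are in m, angles in rad, forces in N, time in s.
With the tool pointing down it reaches from about 0.425 to 0.925 m from the base axis. Payload 12.5 kg.
Tool frame: the origin (TCP) lies midway between the tips of the shut fingers; the grasp point (between the pads) lies 19 mm behind it (env.tcp_to_grasp is the z of the grasp point in the tool frame, in m); z points along the fingers, y is the direction in which the jaws open and shut (so a half turn about z gives the same grasp; the last joint's range is limited). The gripper opens to 85 mm and grips with 20 to 120 N. Pads are 22 mm wide; open, the fingers measure 114 mm over their backs; the gripper's body (76 mm by 85 mm) begins 54 mm behind the grasp point. The pads swing forward as they close: fully open they stand 13 mm farther back than shut.
Start: joints at [1.143, 0.491, 1.559, -0, 1.092, -0.106], TCP at [0.198, 0.593, 0.196] pointing down, gripper open.
Joint ranges: [-3.1, 3.1], [-0.84, 2.19], [0.05, 2.79], [-1.13, 4.28], [0.06, 2.93], [-2.69, 2.69]. Speed limits (rad/s): [2.22, 2.22, 2.79, 3.14, 3.14, 3.14].

INTERFACE

Orientations are given as a unit quaternion [w, x, y, z].
In Python, from workcell import get_state, optics, order, spotter, env gives the robot as it stands.
- The arm moves only by the tool jog_arm, never from a script. Its argument "increments" is a list of rows, each an object with "delta_pos": the shift along the tool's x, y, z scaled (see below), a list of three; "twist": the turn about the tool's z scaled (see below); "grip": the closure, from -1 (fully open) to 1 (shut), so that 0 is half open. A call has 1 to 20 rows; each row is the pose to reach, as a shift and turn from the pose measured when the call began, along the tool's axes at that moment; what a row does not reach only later rows make up. The controller multiplies each number of a shift by 0.25 m and each number of a turn by 60 degrees. A row lasts 1/8 s, in which the tool goes at most 62.5 mm and 10.7 degrees, less where a joint would pass 70% of its speed; a pose out of reach is approached as far as the arm can. A call with a number of a shift or a turn outside -1 to 1 is refused whole. A call with a gripper value outside its range is refused whole. The fingers move at their own pace and stop on an object; "newtons" is the grip in N (left out, the last holds). Time passes only in rows, so rows that repeat a pose let the fingers close. It gives the time, the measured TCP pose, the force and the opening at its end, in the units of the state.
- get_state(): the state, without advancing time (a new reading comes with each control period).
- optics.snapshot(name): name is "side" or "top"; returns a dict with "pixels" (400x640x3 uint8, blue, green, red), "fx", "fy", "cx", "cy" (pixels), "k1" (the pictures are not rectified: a ray, as slopes to the right and down, at radius r is drawn at 1 + k1 r^2 times it, then the intrinsics apply), "rvec" (rotation vector, rad) and "tvec" (3), from world to camera coordinates, as OpenCV has them. Camera axes: x right, y down, z forward; pixel columns grow to the right and rows downward; lengths in m; the calibration is good to about 2 mm. A picture is of the moment at which its call begins. There is no depth.
- order.finish_job(): hands the job in, once; it reports no verdict.
Trained networks look in a picture, given as the dict that the camera call returned (one of the last four; its "shot" number tells which), for a name from the list of things; names that differ only in an ending like _2 or _b are one class to them, and where a whole thing is asked for, a point or a joint stands for the part that bears it (a point fixed in the world has none). Each returns a list of dicts, best first, with "p" (0 to 1); they miss things now and then, are a little off and sometimes report something else, mostly with a low value. They report only what shows in the picture. A call takes as long as a camera call. They do not tell look-alikes from the thing itself.
- spotter.trace(label, picture): "pixels" (400x640 bool, what is visible of it).
- spotter.pinpoint(label, picture): "position" ([x, y, z] in m, in world coordinates, good to about 4 mm: a listed point, or the origin of a listed thing).
The state is a dict: "time": time; "joints": joint angles; "qvel": joint speeds; "effort": joint torques, N m; "eef_pos": TCP position; "tool_rot": TCP orientation; "ft_force": force on the tool from outside, world axes, zero at the start; "moment": the same for the moment, N m; "gripper_width": opening from 0.0 (shut) to 1.0 (fully open).
Only numpy, scipy, OpenCV 4.12 (cv2) and the standard library are available. Lean on these libraries where they do the work, as an engineer would, in place of code of your own. Each camera call takes 0.05 s, during which the arm holds its last target. There are 200 camera calls.

TASK

Load the next lipping into the edge bander: lift the spray can that stands in front of the strip drawer out of the drawer's way and stand it upright elsewhere on the bench, then pull the drawer right out to its stop, then take the full-length strip out of it (not the two shorter offcuts) and push it on edge through the slot of the infeed plate until it is home against the end stop. Leave the drawer out for the next strips, the offcuts in their grooves, and everything else where it stands; do not tip the can or let the drawer shove it.

Things in the scene. Friction and masses are not known exactly. Their poses are not given: they have to be found in the camera images.
- cabinet: low grey steel cabinet with one drawer, 240 deep x 250 wide x 120 mm high, standing on the bench. Origin at bench level under the middle of its front face; the front looks along its own -x, the body extends to x = +240 mm, y = +-125 mm. The drawer slides out along its -x. It does not move.
- drawer (a joint): how far the drawer is out, m: 0 shut, 0.18 at its stop. It slides along the cabinet's -x with about 3 N friction and stays where it is left. 226 mm wide; front panel 14 mm thick, 12 to 106 mm above the bench, flush with the cabinet's face when shut. Side and back walls reach 74 mm above the bench; inside it is 208 mm wide.
- drawer_front (a point): middle of the top edge of the drawer's front panel, on its outer face, moving with the drawer. Behind the panel lie three parallel grooves that run along the drawer, at cabinet y = -65, 0 and +65 mm. Groove floor 24 mm above the bench; each is 16 mm wide between ribs 20 mm high and 6 mm thick, and 170 mm long, from the front panel to the back wall.
- handle (a point): middle of the drawer's bar handle: a round steel bar 10 mm thick and 130 mm long along the cabinet's y, 90 mm above the bench, its axis 40 mm in front of the drawer's front panel, on a post 60 mm to either side of the middle. The point moves with the drawer.
- strip: the full-length hardwood lipping: a plain flat strip 155 mm long (its own x) x 12 mm thick (y) x 60 mm wide (z), about 80 g; origin at its centre. It starts standing on edge, lengthwise, in one of the drawer's three grooves; only with the drawer at its stop is its rear end clear of the cabinet's top.
- offcut_a: shorter offcut of the same lipping, 110 mm long x 12 x 60 mm, same axes, origin at its centre, on edge in another groove
- offcut_b: shorter offcut of the same lipping, 85 mm long x 12 x 60 mm, same axes, origin at its centre, on edge in another groove
- can: aluminium spray can with a white cap, standing in the way of the drawer: body 52 mm across and 104 mm tall, cap 36 mm across from 104 to 155 mm height, 0.2 to 0.4 kg; origin at the centre of its underside
- infeed: the edge bander's infeed, fixed on the bench: origin at bench level under the middle of the slot mouth; its x is the feed direction (roughly to the robot's right). Aluminium base, top 20 mm above the bench, x = -110 to 165 mm, y = -60 to 60 mm. On the run-in a low fence, 14 mm high above the base, at y = 11.5 to 19.5 mm, x = -110 to 0.
- slot (a point): middle of the slot's mouth in the dark upright infeed plate (axes as infeed, 52 mm above the bench). The plate stands at infeed x = 0 to 24 mm, y = -60 to 60 mm, 96 mm high above the bench. Slot: upright, 15 mm wide, 64 mm high from the base top (20 to 84 mm above the bench); its lead-in is 26 mm wide at x = 0 and narrows to 15 mm at x = 12 mm.
- end_stop (a point): middle of the end stop's face, infeed x = 125 mm, y = 0, 50 mm above the bench. Between plate and stop the strip runs on the base between a back fence (y = 7.5 mm) and two fixed rollers (y = -7.5 mm). Home, the strip's centre is at infeed x = 47.5 mm, 50 mm above the bench, and 30 mm of it still stand out of the plate on the run-in side.
- regulators (a point): middle of the red regulator box of the infeed, at bench level: 130 mm (infeed x = 33 to 163) by 50 mm (infeed y = 60 to 110), 125 mm high with its knobs. Beside it, at infeed x = 167 to 223 mm, y = -36 to 36 mm, stands a black motor 115 mm high. Both fixed.
- jar: closed grey jar of cleaner, 60 mm across and 95 mm tall, standing beside the drawer; origin at the centre of its underside (leave alone)
- cutter: steel cutter head, a disc 68 mm across with a hub, 48 mm tall; origin at the centre of its underside (leave alone)
- sample: white board test piece lying flat, 75 x 150 x 18 mm (150 along its own y); origin at the centre of its underside (leave alone)
- caliper: digital caliper lying flat, 170 mm long (along its own x), up to 58 mm wide with its jaws (from 18 mm on its -y side to 40 mm on its +y side), 11 mm high; origin under the middle of its beam (leave alone)
- scraper: flat spatula-like scraper lying on the bench, 200 mm long (along its own x), up to 65 mm wide, 20 mm high; origin about the middle of its length on the bench (leave alone)
- roller: spare pressure roller standing on end, black rubber sleeve 44 mm across and 55 mm tall with a steel spindle up to 75 mm; origin at the centre of its underside (leave alone)
- bin: open grey parts bin on top of the cabinet, 90 x 140 x 50 mm; origin at the centre of its underside (leave alone)
- spanner: steel spanner lying on the bench, 170 mm long (along its own x), up to 40 mm wide, under 15 mm high; origin about the middle of its length on the bench (leave alone)
Mind the look-alikes: they are no part of the job. Several things look just like the can: the one meant starts farthest from the robot's base.

How it is judged:
By the outcome, as a careful person would: the job done as asked, in the order asked, and still so for the second after the job is handed in, with the robot touching nothing.
It also fails if it takes over 72 s, if anything falls off the work surface, if the arm or the gripper's body presses on something with over 40 N, if the wrist force passes 120 N, or if a joint passes its speed limit or range.

## Working session

There is one attempt and no reset: what is moved stays moved. The work goes in short steps, Python scripts to look and compute and a tool call to move; the robot and the scene stay as the last step left them, time stands still between calls to the robot, and variables do not carry over. Pictures are saved under pics/ and viewed, about 8 in all and at most 12, crops included, and the job is handed in when it is done.

Besides the shell and the picture viewer there is one more tool, called after ">>>" as name(argument=value, ...), one argument or row to a line, values as JSON. jog_arm: Moves the arm, as the interface text tells. Shifts and turns lie within -1 to 1; 1 stands for 0.25 m of shift or 60 degrees of turn. Its arguments: {"type":"object","properties":{"increments":{"type":"array"},"newtons":{"type":"number"}},"required":["increments"]}

```bash
mkdir -p pics; ls; cat > h.py <<'E'
import numpy as np, cv2
from workcell import get_state, optics, order, spotter, env
def snap(n,save=None):
    p=optics.snapshot(n)
    if save: cv2.imwrite('pics/'+save+'.png',p['pixels'])
    return p
def ray(p,u,v):
    K=np.array([[p['fx'],0,p['cx']],[0,p['fy'],p['cy']],[0,0,1]])
    x=cv2.undistortPoints(np.array([[[u,v]]],float),K,np.array([p['k1'],0,0,0.]))[0,0]
    R,_=cv2.Rodrigues(np.array(p['rvec'],float)); t=np.array(p['tvec'],float).ravel()
    c=-R.T@t; d=R.T@np.array([x[0],x[1],1]); return c,d
def atz(p,u,v,z):
    c,d=ray(p,u,v); return c+d*(z-c[2])/d[2]
def proj(p,X):
    K=np.array([[p['fx'],0,p['cx']],[0,p['fy'],p['cy']],[0,0,1]])
    return cv2.projectPoints(np.array(X,float).reshape(-1,1,3),np.array(p['rvec'],float),np.array(p['tvec'],float),K,np.array([p['k1'],0,0,0.]))[0][:,0]
E
python3 - <<'E'
from h import *
np.set_printoptions(precision=4,suppress=True)
print(env, [a for a in dir(env) if a[0]!='_'])
P={n:snap(n,n+'0') for n in('top','side')}
for n,p in P.items():
    R,_=cv2.Rodrigues(np.array(p['rvec'],float));print(n,-R.T@np.array(p['tvec']).ravel())
    for l in 'cabinet drawer_front handle strip offcut_a can infeed slot end_stop regulators jar cutter sample caliper scraper roller bin spanner'.split():
        print(n,l,[(round(d['p'],2),np.round(d['position'],3).tolist()) for d in spotter.pinpoint(l,p)[:5]])
print(get_state())
E
```

```text
pics
<Robot object at 0x7fcba7ec4050> ['Unreachable', 'tcp_to_grasp']
top [0.4417 0.0097 1.0766]
top cabinet [(0.92, [0.658, 0.159, 0.002])]
top drawer_front [(0.85, [0.654, 0.162, 0.106]), (0.58, [0.383, 0.007, 0.003])]
top handle [(0.9, [0.616, 0.165, 0.089]), (0.27, [0.768, 0.143, 0.122])]
top strip [(0.37, [0.623, -0.287, -0.002])]
top offcut_a []
top can [(0.96, [0.236, 0.388, 0.004]), (0.95, [0.223, 0.266, 0.001]), (0.7, [0.298, -0.191, -0.0]), (0.6, [0.526, 0.215, -0.006]), (0.44, [0.662, -0.081, 0.001])]
top infeed [(0.89, [0.512, -0.202, -0.002])]
top slot [(0.91, [0.518, -0.207, 0.055])]
top end_stop [(0.87, [0.546, -0.33, 0.047])]
top regulators [(0.71, [0.622, -0.285, -0.002])]
top jar [(0.77, [0.549, 0.347, -0.003])]
top cutter [(0.86, [0.788, -0.06, 0.005]), (0.3, [0.661, -0.082, 0.002])]
top sample [(0.76, [0.766, -0.218, 0.0]), (0.66, [0.412, -0.25, -0.001])]
top caliper [(0.91, [0.41, -0.25, -0.003])]
top scraper [(0.81, [0.382, 0.006, 0.001])]
top roller [(0.53, [0.66, -0.084, 0.001])]
top bin [(0.77, [0.765, 0.148, 0.119])]
top spanner [(0.92, [0.334, 0.284, -
[... 894 characters left out ...]
scraper [(0.82, [0.383, 0.003, 0.004]), (0.72, [0.661, 0.159, 0.109]), (0.48, [0.786, -0.058, -0.002])]
side roller []
side bin [(0.95, [0.768, 0.147, 0.119]), (0.49, [0.664, -0.084, 0.002])]
side spanner [(0.58, [0.335, 0.285, 0.004])]
{'time': 1.9, 'joints': array([ 1.1434,  0.4909,  1.5589, -0.    ,  1.0917, -0.1056]), 'qvel': array([-0.0012, -0.0009,  0.0001, -0.0017,  0.0007, -0.001 ]), 'effort': array([ -0.0021, -61.8293, -26.1824,  -0.0002,   0.0006,   0.    ]), 'eef_pos': array([0.1977, 0.5929, 0.1964]), 'tool_rot': array([0.    , 0.1602, 0.9871, 0.    ]), 'ft_force': array([ 0.6983, -0.0655,  0.0087]), 'moment': array([ 0.0605,  0.0508, -0.0034]), 'gripper_width': 0.997469631166544}
```

View pictures.

View pics/top0.png

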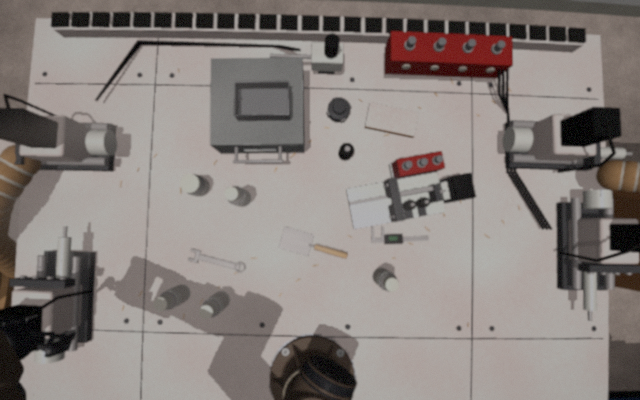

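View pics/side0.png

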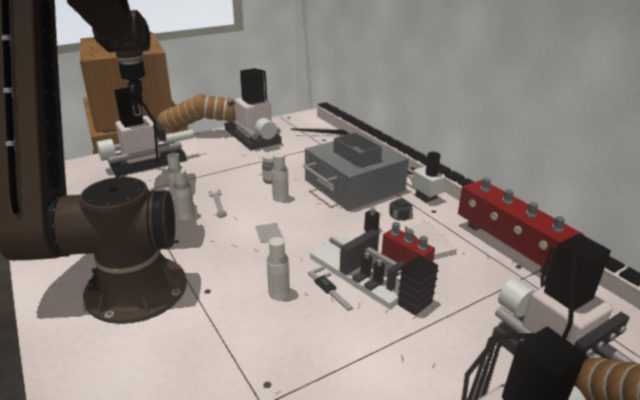

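Top view: target can base ~(238,195) in front of the drawer handle (260,155), jar (195,185), infeed (400,200) pointing right; three other cans lie nearer the base. The side view agrees. Next I refine the cabinet yaw and move in on the can.

```bash
python3 - <<'E'
from h import *
p=snap('top')
im=p['pixels']; c=cv2.resize(im[45:215,170:330],None,fx=4.5,fy=3.5*4.5/3.5*0.77,interpolation=cv2.INTER_CUBIC)
cv2.imwrite('pics/c1.png',c)
m=spotter.trace('handle',p); 
for l in ('cabinet','handle'):
    m=spotter.trace(l,p)[0]['pixels'].astype(np.uint8)
    ys,xs=np.nonzero(m); z=0.12 if l=='cabinet' else 0.09
    W=np.array([atz(p,u,v,z)[:2] for u,v in zip(xs,ys)][::3],np.float32)
    print(l,len(xs),cv2.minAreaRect(W),W.min(0),W.max(0))
q=snap('side')
print(spotter.pinpoint('can',q)[:2])
E
```

```text
cabinet 6861 ((0.7474592924118042, 0.16655658185482025), (0.2896367311477661, 0.2521413564682007), 1.686099886894226) [0.6013718 0.03758  ] [0.8941845 0.296585 ]
handle 636 ((0.6323063969612122, 0.16127613186836243), (0.049382612109184265, 0.21434223651885986), 2.4654557704925537) [0.60766494 0.0548621 ] [0.6599255  0.26918277]
[{'position': [0.5203, 0.2157, -0.0021], 'p': 0.94}, {'position': [0.2195, 0.2698, -0.0028], 'p': 0.74}]
```

View pics/c1.png

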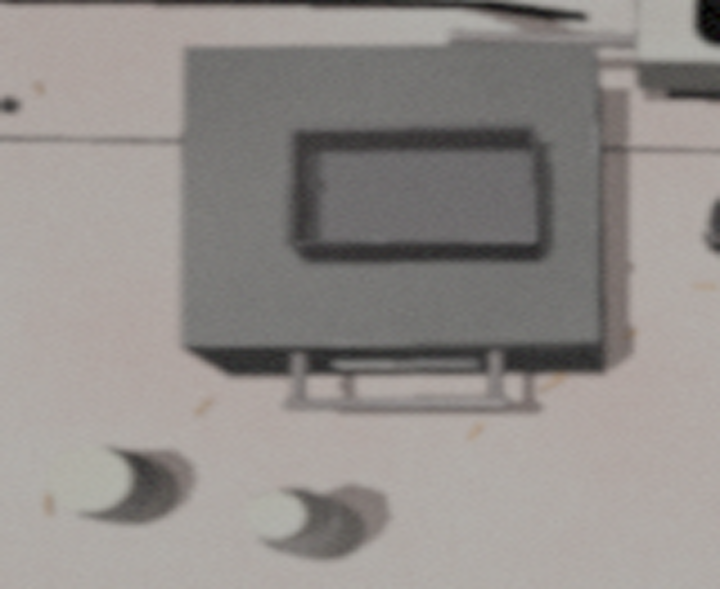

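The crop shows the cabinet top corners (186,48), (184,347), (604,345), the bar handle from (285,405) to (505,403) with its shadow offset right, and the can's cap at (280,517).

```bash
python3 - <<'E'
from h import *
p=snap('top')
f=lambda x,y,z:np.round(atz(p,170+x/4.5,45+y/3.465,z)[:2],4)
C={k:f(*v) for k,v in dict(RL=(186,48,.12),FL=(184,347,.12),RR=(600,42,.12),FR=(604,345,.12),H1=(285,405,.09),H2=(505,403,.09),cap=(280,517,.155)).items()}
print(C)
for a,b in (('FL','RL'),('FR','RR'),('FR','FL'),('RR','RL'),('H2','H1')):
    d=C[b]-C[a]; print(a,b,np.linalg.norm(d),np.degrees(np.arctan2(d[1],d[0])))
print((C['FL']+C['FR'])/2,(C['H1']+C['H2'])/2)
s=get_state();print(s['time'],s['eef_pos'])
E
```

```text
{'RL': array([0.8861, 0.296 ]), 'FL': array([0.648, 0.286]), 'RR': array([0.8969, 0.0459]), 'FR': array([0.6555, 0.0372]), 'H1': array([0.6094, 0.231 ]), 'H2': array([0.6142, 0.0971]), 'cap': array([0.5153, 0.2161])}
FL RL 0.2383099032772243 2.4049612159588714
FR RR 0.24155672211718726 2.0640332780373343
FR FL 0.24891301693563553 91.72664089714024
RR RL 0.2503330781179347 92.47265180587293
H2 H1 0.13398600673204647 92.05303978606011
[0.65175 0.1616 ] [0.6118  0.16405]
2.25 [0.19764137 0.59296121 0.19642988]
```

```bash
cat >> h.py <<'E'
from scipy.spatial.transform import Rotation as Ro
def plan(x,y,z,yaw=None):
    """scaled shift/twist from the present pose to TCP (x,y,z) with tool-y at yaw deg (mod 180)"""
    s=get_state(); w,a,b,c=s['tool_rot']; R=Ro.from_quat([a,b,c,w]).as_matrix()
    d=R.T@(np.array([x,y,z])-s['eef_pos'])
    cy=np.degrees(np.arctan2(R[1,1],R[0,1])); t=0 if yaw is None else (cy-yaw+90)%180-90
    print('t',round(s['time'],2),'pos',s['eef_pos'].round(4),'yaw',cy.round(2),'q1,q6',s['joints'][[0,5]].round(2),'F',s['ft_force'].round(1),'w',round(s['gripper_width'],3),'| d',(d/.25).round(3),'tw',round(t/60,3), 'alt',round((t-180*np.sign(t))/60,3))
E
python3 -c "
from h import *
plan(.519,.217,.190)"
```

```text
t 2.25 pos [0.1976 0.593  0.1964] yaw 71.56 q1,q6 [ 1.14 -0.11] F [-0.2 -0.1  0.4] w 1.002 | d [-1.695 -1.02   0.026] tw 0.0 alt 0.0
```

>>> jog_arm(
  increments=[
    {"delta_pos": [-0.2, -0.12, 0], "twist": 0, "grip": -1},
    {"delta_pos": [-0.4, -0.24, 0], "twist": 0, "grip": -1},
    {"delta_pos": [-0.6, -0.36, 0], "twist": 0, "grip": -1},
    {"delta_pos": [-0.8, -0.48, 0], "twist": 0, "grip": -1},
    {"delta_pos": [-0.9, -0.54, 0], "twist": 0, "grip": -1},
    {"delta_pos": [-0.9, -0.54, 0], "twist": 0, "grip": -1},
  ],
  newtons=40,
)

```text
time: 3.0
eef_pos: [0.3696, 0.3925, 0.1966]
tool_rot: [0.0, 0.162, 0.987, 0.0]
ft_force: [-0.3, 0.3, 0.6]
gripper_width: 1.001
```

```bash
python3 -c "
from h import *
plan(.519,.217,.190)"
```

```text
t 3.0 pos [0.3696 0.3925 0.1966] yaw 71.39 q1,q6 [ 0.69 -0.55] F [-0.3  0.3  0.6] w 1.001 | d [-0.79  -0.474  0.026] tw 0.0 alt 0.0
```

>>> jog_arm(
  increments=[
    {"delta_pos": [-0.2, -0.12, 0], "twist": 0, "grip": -1},
    {"delta_pos": [-0.4, -0.24, 0], "twist": 0, "grip": -1},
    {"delta_pos": [-0.6, -0.36, 0], "twist": 0, "grip": -1},
    {"delta_pos": [-0.75, -0.45, 0], "twist": 0, "grip": -1},
    {"delta_pos": [-0.79, -0.474, 0], "twist": 0, "grip": -1},
    {"delta_pos": [-0.79, -0.474, 0], "twist": 0, "grip": -1},
    {"delta_pos": [-0.79, -0.474, 0.1], "twist": 0, "grip": -1},
    {"delta_pos": [-0.79, -0.474, 0.2], "twist": 0, "grip": -1},
    {"delta_pos": [-0.79, -0.474, 0.3], "twist": 0, "grip": -1},
    {"delta_pos": [-0.79, -0.474, 0.338], "twist": 0, "grip": -1},
    {"delta_pos": [-0.79, -0.474, 0.338], "twist": 0, "grip": -1},
  ],
)

```text
time: 4.38
eef_pos: [0.5184, 0.218, 0.112]
tool_rot: [-0.0, 0.161, 0.987, 0.0]
ft_force: [-0.8, -0.6, 1.1]
gripper_width: 1.001
```

```bash
python3 -c "
from h import *
plan(.519,.217,.112)
p=snap('side');cv2.imwrite('pics/c2.png',cv2.resize(p['pixels'][90:260,180:420],None,fx=3,fy=3))"
```

```text
t 4.38 pos [0.5184 0.218  0.112 ] yaw 71.46 q1,q6 [ 0.28 -0.97] F [-0.8 -0.6  1.1] w 1.001 | d [-0.003 -0.003  0.   ] tw 0.0 alt 0.0
```

View pics/c2.png

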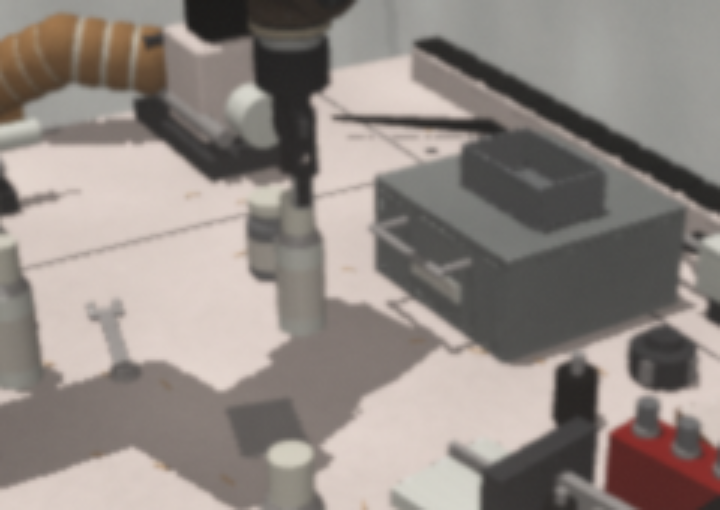

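The fingers straddle the white cap at (300,205). I close on it and lift.

>>> jog_arm(
  increments=[
    {"delta_pos": [0, 0, 0], "twist": 0, "grip": 1},
    {"delta_pos": [0, 0, 0], "twist": 0, "grip": 1},
    {"delta_pos": [0, 0, 0], "twist": 0, "grip": 1},
    {"delta_pos": [0, 0, 0], "twist": 0, "grip": 1},
    {"delta_pos": [0, 0, 0], "twist": 0, "grip": 1},
    {"delta_pos": [0, 0, 0], "twist": 0, "grip": 1},
    {"delta_pos": [0, 0, -0.06], "twist": 0, "grip": 1},
    {"delta_pos": [0, 0, -0.12], "twist": 0, "grip": 1},
    {"delta_pos": [0, 0, -0.16], "twist": 0, "grip": 1},
    {"delta_pos": [0, 0, -0.16], "twist": 0, "grip": 1},
  ],
  newtons=40,
)

```text
time: 5.68
eef_pos: [0.5192, 0.218, 0.1536]
tool_rot: [0.001, 0.161, 0.987, 0.001]
ft_force: [-0.5, -0.6, -2.5]
gripper_width: 0.393
```

```bash
python3 -c "
from h import *
plan(.40,.42,.152)"
```

```text
t 5.67 pos [0.5192 0.218  0.1536] yaw 71.44 q1,q6 [ 0.28 -0.97] F [-0.5 -0.6 -2.5] w 0.393 | d [0.709 0.614 0.006] tw 0.0 alt 0.0
```

>>> jog_arm(
  increments=[
    {"delta_pos": [0.05, 0.04, 0], "twist": 0, "grip": 1},
    {"delta_pos": [0.15, 0.13, 0], "twist": 0, "grip": 1},
    {"delta_pos": [0.27, 0.235, 0], "twist": 0, "grip": 1},
    {"delta_pos": [0.39, 0.34, 0], "twist": 0, "grip": 1},
    {"delta_pos": [0.51, 0.44, 0], "twist": 0, "grip": 1},
    {"delta_pos": [0.62, 0.54, 0], "twist": 0, "grip": 1},
    {"delta_pos": [0.68, 0.59, 0], "twist": 0, "grip": 1},
    {"delta_pos": [0.709, 0.614, 0], "twist": 0, "grip": 1},
    {"delta_pos": [0.709, 0.614, 0], "twist": 0, "grip": 1},
    {"delta_pos": [0.709, 0.614, 0.05], "twist": 0, "grip": 1},
    {"delta_pos": [0.709, 0.614, 0.1], "twist": 0, "grip": 1},
    {"delta_pos": [0.709, 0.614, 0.13], "twist": 0, "grip": 1},
    {"delta_pos": [0.709, 0.614, 0.15], "twist": 0, "grip": 1},
    {"delta_pos": [0.709, 0.614, 0.157], "twist": 0, "grip": 1},
    {"delta_pos": [0.709, 0.614, 0.164], "twist": 0, "grip": 1},
    {"delta_pos": [0.709, 0.614, 0.164], "twist": 0, "grip": 1},
  ],
)

```text
time: 7.68
eef_pos: [0.4005, 0.4204, 0.1134]
tool_rot: [0.002, 0.161, 0.987, 0.001]
ft_force: [0.4, 0.8, 3.8]
gripper_width: 0.392
```

>>> jog_arm(
  increments=[
    {"delta_pos": [0, 0, 0], "twist": 0, "grip": 0.1},
    {"delta_pos": [0, 0, 0], "twist": 0, "grip": -0.5},
    {"delta_pos": [0, 0, 0], "twist": 0, "grip": -1},
    {"delta_pos": [0, 0, 0], "twist": 0, "grip": -1},
    {"delta_pos": [0, 0, -0.1], "twist": 0, "grip": -1},
    {"delta_pos": [0, 0, -0.25], "twist": 0, "grip": -1},
    {"delta_pos": [0, 0, -0.36], "twist": 0, "grip": -1},
    {"delta_pos": [0, 0, -0.36], "twist": 0, "grip": -1},
  ],
)

```text
time: 8.68
eef_pos: [0.4007, 0.4207, 0.2053]
tool_rot: [0.003, 0.161, 0.987, 0.003]
ft_force: [-0.2, 0.5, -1.0]
gripper_width: 0.999
```

```bash
python3 -c "
from h import *
plan(.613,.162,.2,2.1)
p=snap('side','s3'); print([(d['p'],d['position']) for d in spotter.pinpoint('can',p)], [(d['p'],d['position']) for d in spotter.pinpoint('handle',p)])"
```

```text
t 8.68 pos [0.4007 0.4207 0.2053] yaw 71.45 q1,q6 [ 0.7  -0.55] F [-0.2  0.5 -1. ] w 0.999 | d [-1.134 -0.711  0.022] tw 1.156 alt -1.844
[(0.81, [0.4009, 0.4215, 0.0]), (0.81, [0.219, 0.2678, -0.0043]), (0.78, [0.2343, 0.3869, -0.0021]), (0.78, [0.3012, -0.1934, 0.0]), (0.57, [0.5494, 0.3424, 0.0003])] [(0.7, [0.6141, 0.1604, 0.0837])]
```

>>> jog_arm(
  increments=[
    {"delta_pos": [-0.15, -0.1, 0], "twist": 0.15, "grip": 0.25},
    {"delta_pos": [-0.35, -0.22, 0], "twist": 0.32, "grip": 0.25},
    {"delta_pos": [-0.55, -0.34, 0], "twist": 0.49, "grip": 0.25},
    {"delta_pos": [-0.75, -0.46, 0], "twist": 0.66, "grip": 0.25},
    {"delta_pos": [-0.9, -0.56, 0], "twist": 0.83, "grip": 0.25},
    {"delta_pos": [-0.95, -0.6, 0], "twist": 1.0, "grip": 0.25},
    {"delta_pos": [-0.95, -0.6, 0], "twist": 1.0, "grip": 0.25},
  ],
)

```text
time: 9.7
eef_pos: [0.5774, 0.2011, 0.2013]
tool_rot: [0.0, 0.633, 0.774, 0.0]
ft_force: [-0.7, 0.1, -0.7]
gripper_width: 0.374
```

```bash
python3 -c "
from h import *
plan(.613,.162,.071,2.1)"
```

```text
t 9.7 pos [0.5774 0.2011 0.2013] yaw 11.41 q1,q6 [0.23 0.03] F [-0.7  0.1 -0.7] w 0.374 | d [-0.182  0.108  0.521] tw 0.155 alt -2.845
```

>>> jog_arm(
  increments=[
    {"delta_pos": [-0.1, 0.06, 0], "twist": 0.1, "grip": 0.25},
    {"delta_pos": [-0.182, 0.108, 0], "twist": 0.155, "grip": 0.25},
    {"delta_pos": [-0.182, 0.108, 0], "twist": 0.155, "grip": 0.25},
    {"delta_pos": [-0.182, 0.108, 0.2], "twist": 0.155, "grip": 0.25},
    {"delta_pos": [-0.182, 0.108, 0.36], "twist": 0.155, "grip": 0.25},
    {"delta_pos": [-0.182, 0.108, 0.38], "twist": 0.155, "grip": 0.25},
    {"delta_pos": [-0.182, 0.108, 0.4], "twist": 0.155, "grip": 0.25},
    {"delta_pos": [-0.182, 0.108, 0.42], "twist": 0.155, "grip": 0.25},
  ],
)

```text
time: 10.7
eef_pos: [0.6136, 0.1622, 0.0976]
tool_rot: [0.001, 0.694, 0.72, 0.001]
ft_force: [0.7, 0.5, 0.0]
gripper_width: 0.374
```

```bash
python3 -c "
from h import *
plan(.613,.162,.071,2.1)"
```

```text
t 10.7 pos [0.6136 0.1622 0.0976] yaw 2.15 q1,q6 [0.15 0.12] F [0.7 0.5 0. ] w 0.374 | d [-0.001 -0.003  0.106] tw 0.001 alt -2.999
```

No contact, so I lower the last bit and grip the bar.

>>> jog_arm(
  increments=[
    {"delta_pos": [0, 0, 0.04], "twist": 0, "grip": 0.25},
    {"delta_pos": [0, 0, 0.08], "twist": 0, "grip": 0.25},
    {"delta_pos": [0, 0, 0.105], "twist": 0, "grip": 0.25},
    {"delta_pos": [0, 0, 0.105], "twist": 0, "grip": 0.6},
    {"delta_pos": [0, 0, 0.105], "twist": 0, "grip": 0.8},
    {"delta_pos": [0, 0, 0.105], "twist": 0, "grip": 1},
    {"delta_pos": [0, 0, 0.105], "twist": 0, "grip": 1},
    {"delta_pos": [0, 0, 0.105], "twist": 0, "grip": 1},
  ],
  newtons=40,
)

```text
time: 11.7
eef_pos: [0.6137, 0.1623, 0.0715]
tool_rot: [0.001, 0.694, 0.72, 0.002]
ft_force: [0.0, -0.5, 0.6]
gripper_width: -0.001
```

```bash
python3 -c "
from h import *
plan(.613-.18,.162-.0066,.071,2.1)"
```

```text
t 11.7 pos [0.6137 0.1623 0.0715] yaw 2.15 q1,q6 [0.15 0.12] F [ 0.  -0.5  0.6] w -0.001 | d [-0.    -0.723 -0.   ] tw 0.001 alt -2.999
```

```bash
python3 -c "
from h import *
p=snap('side');a=p['pixels'][110:210,260:400]; t=snap('top');b=t['pixels'][110:180,200:330]
a=cv2.resize(a,(784,560),interpolation=3)
cv2.imwrite('pics/c4.png',a)
print(proj(p,[[.6137,.1623,.0715],[.6137,.1623,.09],[.613,.162,.09]])-[260,110])
for q in (p,t):
  print([(d['p'],d['position']) for d in spotter.pinpoint('handle',q)],[(d['p'],d['position']) for d in spotter.pinpoint('drawer_front',q)])"
```

```text
[[53.8011492  68.74140007]
 [53.80941957 63.53447477]
 [53.66772478 63.62269039]]
[(0.93, [0.6148, 0.1634, 0.0867])] [(0.57, [0.6596, 0.1628, 0.1088])]
[] [(0.68, [0.6643, -0.08, -0.0017]), (0.2, [0.7908, -0.0582, 0.0041])]
```

View pics/c4.png

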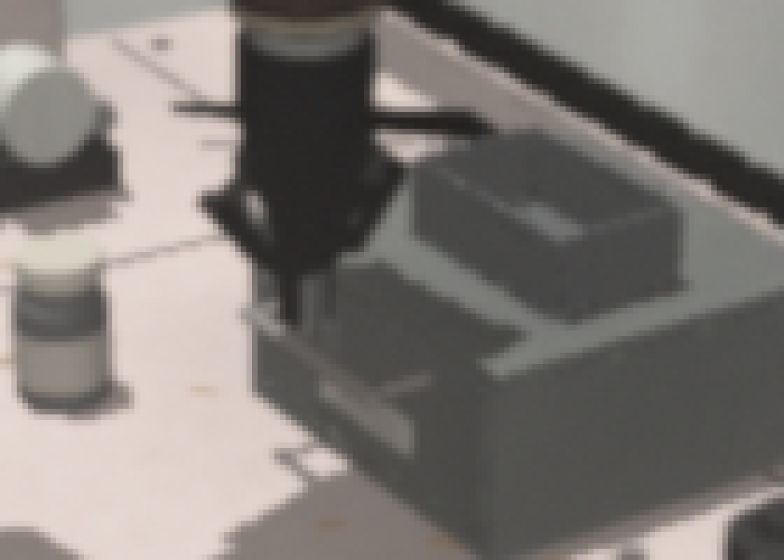

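```bash
python3 -c "
from h import *
p=snap('side');a=p['pixels'][145:195,295:345]
a=cv2.convertScaleAbs(a,alpha=1.6)
a=cv2.resize(a,(600,600),interpolation=cv2.INTER_NEAREST)
cv2.imwrite('pics/c5.png',a)
X=[[.6137,.1623,.0715],[.6137+.0145,.1623,.0715],[.6137-.0145,.1623,.0715],[.613,.162,.09]]
print((proj(p,X)-[295,145])*12)"
```

```text
[[225.61379044 404.89680086]
 [272.48451638 392.04247843]
 [178.35841391 417.85925791]
 [224.01269742 343.47228468]]
```

View pics/c5.png

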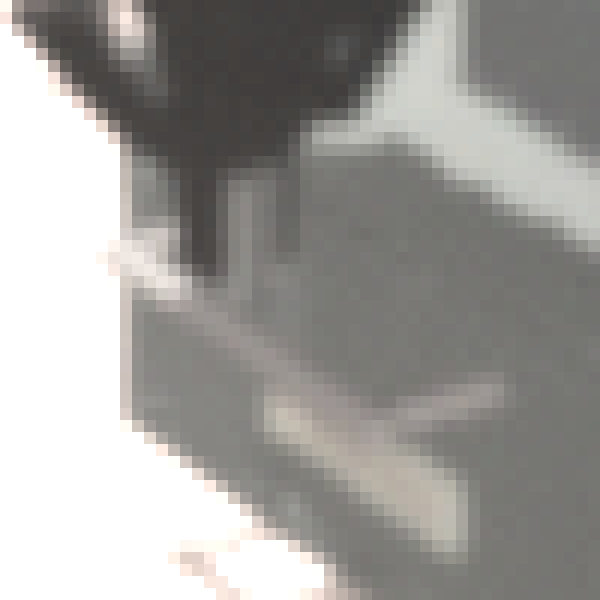

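The zoom shows the bar running from (120,250) to (385,430), with the fingers ending visually at or behind it, and the gripper read fully shut. I test with a small pull.

>>> jog_arm(
  increments=[
    {"delta_pos": [0, -0.02, 0], "twist": 0, "grip": 1},
    {"delta_pos": [0, -0.05, 0], "twist": 0, "grip": 1},
    {"delta_pos": [0, -0.08, 0], "twist": 0, "grip": 1},
    {"delta_pos": [0, -0.1, 0], "twist": 0, "grip": 1},
  ],
)

```text
time: 12.55
eef_pos: [0.588, 0.1614, 0.0714]
tool_rot: [0.001, 0.694, 0.72, 0.001]
ft_force: [0.3, 0.4, 0.3]
gripper_width: 0.0
```

```bash
python3 -c "
from h import *
plan(.613-.18,.162-.0066,.071,2.1)
p=snap('side');print([(d['p'],d['position']) for l in('handle','drawer_front') for d in spotter.pinpoint(l,p)])
a=p['pixels'][145:195,285:335]
a=cv2.convertScaleAbs(a,alpha=1.6)
a=cv2.resize(a,(600,600),interpolation=cv2.INTER_NEAREST)
cv2.imwrite('pics/c6.png',a)"
```

```text
t 12.55 pos [0.588  0.1614 0.0714] yaw 2.16 q1,q6 [0.16 0.12] F [0.3 0.4 0.3] w 0.0 | d [-0.001 -0.62  -0.   ] tw 0.001 alt -2.999
[(0.9, [0.6145, 0.164, 0.0823]), (0.54, [0.3339, 0.2848, 0.001]), (0.83, [0.6593, 0.1606, 0.1076]), (0.16, [0.5159, -0.2091, 0.0515])]
```

View pics/c6.png

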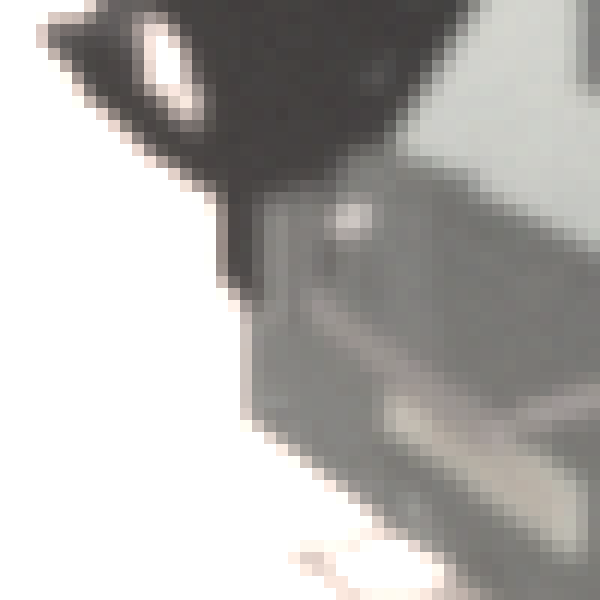

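```bash
python3 -c "
from h import *
p=snap('side','s6')
b=cv2.imread('pics/s3.png').astype(int);a=p['pixels'].astype(int)
d=np.abs(a-b).sum(2)
print(proj(p,[[.588,.1614,.0714],[.588,.1614,.108],[.518,.218,.125],[.518,.218,.162]]))
print(d[160:184,300:316])
print('side c2 crop:',(proj(p,[[.518,.218,.112],[.518,.218,.125],[.518,.218,.162],[.519,.217,.155]])-[180,90])*3)
"
```

```text
[[306.94318421 180.80452341]
 [306.88029348 170.38816791]
 [278.32003811 163.65166111]
 [277.92111759 152.81625796]]
[[172 294 387 439 371 205 126 108  85  68  65  61  55  12   6   7]
 [ 30 100 225 380 370 212 107  62  38  36  31  37  39   3   9  12]
 [ 26   9 124 330 370 219  96  26   8  38  55  63  52   3  19  15]
 [ 32  13  87 300 359 218 106  50  51  94 126 140  88   7  21  18]
 [ 33  24  61 243 319 232 164 122 118 147 147 133  91   6  14  10]
 [ 35  24  30 181 286 267 215 144  98 107 100  85  58   9   7   8]
 [ 38  24  23 159 261 271 247 164  93  65  42  38  39   4   6   6]
 [ 33  23  50 197 261 242 229 187 138 115  63  31  32   3   7   2]
 [ 36  23  44 179 261 215 177 157 160 180 141  72  42  11   5   5]
 [ 34  32   1  79 155 153 107  82 113 176 179 130  87  28   2   8]
 [ 34  36  25   2  38  61  34   1  34 117 146 135 123  84  41  10]
 [ 33  36  32  29  22   1   9  29  14  45  81 101 115 125 101  62]
 [ 37  34  35  30  30  20  15  19  15   4  23  42  76 111 126 115]
 [ 36  35  33  36  32  19  11  11   9   5   5   4  23  56  93 119]
 [ 37  33  33  33  31  18  12   7   7  11   7   7   2  11  43  80]
 [ 36  35  36  34  30  20  11   7   8   7  10  10   7   9   8  26]
 [ 35  35  33  36  31  19   9   6   9   6  11   9   9   9   7   0]
 [ 35  34  36  34  30  20  10   7  11   7   9   7   9   8   8   6]
 [ 39  36  33  33  28  19  15   8  12   8   8  13  10   8   7   6]
 [ 33  36  33  34  30  20  17  12   8   8   5   8  10  11   6   6]
 [ 34  36  34  34  32  28  18  15  11   7   9   6   8  11   5   7]
 [ 35  36  35  33  34  32  30  20  14  14  12   7  11   9   8   7]
 [ 32  36  35  34  34  35  33  33  28  18  14   8   6   7   9   8]
 [ 33  34  36  34  34  34  33  34  27  26  21  12   9  11   7  10]]
side c2 crop: [[295.37574163 232.19941484]
 [294.96011432 220.95498334]
 [293.76335277 188.44877389]
 [295.30233823 194.79832569]]
```

>>> jog_arm(
  increments=[
    {"delta_pos": [0, -0.1, 0], "twist": 0, "grip": 1},
    {"delta_pos": [0, -0.24, 0], "twist": 0, "grip": 1},
    {"delta_pos": [0, -0.28, 0.06], "twist": 0, "grip": 1},
    {"delta_pos": [0, -0.28, 0.12], "twist": 0, "grip": 1},
    {"delta_pos": [0, -0.28, 0.12], "twist": 0, "grip": 1},
  ],
)

```text
time: 13.38
eef_pos: [0.5192, 0.1587, 0.0401]
tool_rot: [0.0, 0.694, 0.72, 0.001]
ft_force: [0.1, -0.9, -0.2]
gripper_width: 0.003
```

```bash
python3 -c "
from h import *
print(env.tcp_to_grasp)
plan(.55,.16,.04)
p=snap('side','s7');e=get_state()['eef_pos']
P=proj(p,[e,e+[0,0,.02],e+[0,0,.04],e+[0,0,.06]]);print(P)
a=p['pixels'];u0,v0=int(P[0,0])-30,int(P[0,1])-55
a=cv2.resize(a[v0:v0+75,u0:u0+75],(600,600),interpolation=0)
for q in P: cv2.circle(a,tuple(((q-[u0,v0])*8).astype(int).tolist()),4,(0,0,255),-1)
cv2.imwrite('pics/c7.png',a)
"
```

```text
-0.0187
t 13.38 pos [0.5192 0.1587 0.0401] yaw 2.15 q1,q6 [0.17 0.14] F [ 0.1 -0.9 -0.2] w 0.003 | d [0.001 0.124 0.001] tw 0.0 alt 0.0
[[288.40467325 195.10680317]
 [288.25057777 189.47234611]
 [288.0949934  183.7654012 ]
 [287.93790942 177.98486445]]
```

View pics/c7.png

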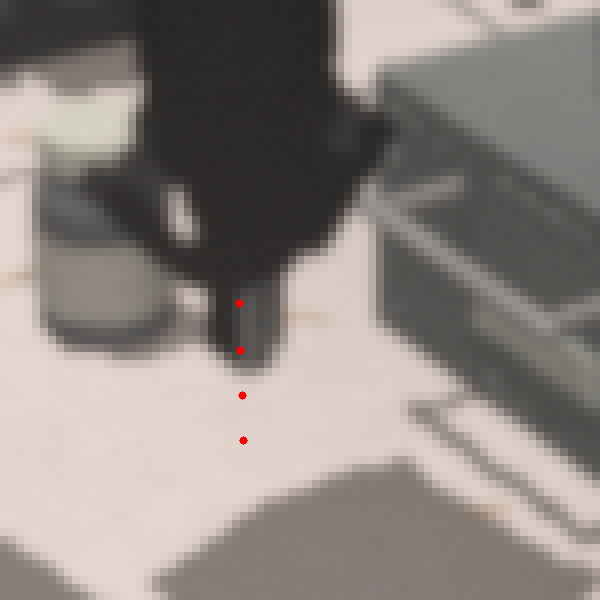

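The fingertips show at crop (248,365), about 33 mm above the reported TCP (dots at 0, 20, 40 and 60 mm). The reported z therefore looks too low, so I check by a gentle touch on the bench.

>>> jog_arm(
  increments=[
    {"delta_pos": [0, 0, 0.08], "twist": 0, "grip": 1},
    {"delta_pos": [0, 0, 0.16], "twist": 0, "grip": 1},
    {"delta_pos": [0, 0, 0.22], "twist": 0, "grip": 1},
    {"delta_pos": [0, 0, 0.24], "twist": 0, "grip": 1},
    {"delta_pos": [0, 0, 0.25], "twist": 0, "grip": 1},
    {"delta_pos": [0, 0, 0.26], "twist": 0, "grip": 1},
    {"delta_pos": [0, 0, 0.26], "twist": 0, "grip": 1},
  ],
)

```text
time: 14.3
eef_pos: [0.5198, 0.1588, -0.0241]
tool_rot: [0.001, 0.694, 0.72, 0.001]
ft_force: [-0.8, -0.2, -0.1]
gripper_width: -0.001
```

Already below z=0 with no contact, so the bias is real. I continue in small steps.

>>> jog_arm(
  increments=[
    {"delta_pos": [0, 0, 0.01], "twist": 0, "grip": 1},
    {"delta_pos": [0, 0, 0.02], "twist": 0, "grip": 1},
    {"delta_pos": [0, 0, 0.02], "twist": 0, "grip": 1},
  ],
)

```text
time: 14.68
eef_pos: [0.5197, 0.1588, -0.0292]
tool_rot: [0.001, 0.694, 0.72, 0.001]
ft_force: [0.0, 0.7, -0.4]
gripper_width: 0.003
```

>>> jog_arm(
  increments=[
    {"delta_pos": [0, 0, 0.01], "twist": 0, "grip": 1},
    {"delta_pos": [0, 0, 0.01], "twist": 0, "grip": 1},
  ],
)

```text
time: 14.92
eef_pos: [0.5196, 0.1588, -0.032]
tool_rot: [0.001, 0.694, 0.72, 0.001]
ft_force: [-0.1, 0.2, -0.1]
gripper_width: -0.001
```

>>> jog_arm(
  increments=[
    {"delta_pos": [0, 0, 0.01], "twist": 0, "grip": 1},
    {"delta_pos": [0, 0, 0.01], "twist": 0, "grip": 1},
  ],
)

```text
time: 15.18
eef_pos: [0.5195, 0.1588, -0.0346]
tool_rot: [0.001, 0.694, 0.72, 0.001]
ft_force: [-0.9, -0.3, -0.2]
gripper_width: 0.002
```

>>> jog_arm(
  increments=[
    {"delta_pos": [0, 0, 0.01], "twist": 0, "grip": 1},
    {"delta_pos": [0, 0, 0.01], "twist": 0, "grip": 1},
  ],
)

```text
time: 15.42
eef_pos: [0.5198, 0.1588, -0.035]
tool_rot: [0.001, 0.694, 0.72, 0.002]
ft_force: [-6.9, -2.3, 32.3]
gripper_width: -0.003
```

>>> jog_arm(
  increments=[
    {"delta_pos": [0, 0, 0.01], "twist": 0, "grip": 1},
    {"delta_pos": [0, 0, 0.01], "twist": 0, "grip": 1},
  ],
)

```text
time: 15.68
eef_pos: [0.5198, 0.1588, -0.035]
tool_rot: [0.001, 0.694, 0.72, 0.002]
ft_force: [-9.6, -1.6, 36.5]
gripper_width: 0.002
```

```bash
sed -i "s/d=R.T@(np.array(\[x,y,z\])-s\['eef_pos'\])/d=R.T@(np.array([x,y,z-.035])-s['eef_pos'])  # true z = reported + 35 mm (bench touch)/" h.py; python3 -c "
from h import *
plan(.615,.1625,.072,2.1)"
```

```text
t 15.68 pos [ 0.5198  0.1588 -0.035 ] yaw 2.16 q1,q6 [0.17 0.14] F [-9.6 -1.6 36.5] w 0.002 | d [ 0.001  0.383 -0.286] tw 0.001 alt -2.999
```

>>> jog_arm(
  increments=[
    {"delta_pos": [0, 0, -0.1], "twist": 0, "grip": 0.25},
    {"delta_pos": [0, 0, -0.35], "twist": 0, "grip": 0.25},
    {"delta_pos": [0, 0.05, -0.54], "twist": 0, "grip": 0.25},
    {"delta_pos": [0, 0.2, -0.54], "twist": 0, "grip": 0.25},
    {"delta_pos": [0, 0.35, -0.54], "twist": 0, "grip": 0.25},
    {"delta_pos": [0, 0.383, -0.54], "twist": 0, "grip": 0.25},
    {"delta_pos": [0, 0.383, -0.54], "twist": 0, "grip": 0.25},
    {"delta_pos": [0, 0.383, -0.46], "twist": 0, "grip": 0.25},
    {"delta_pos": [0, 0.383, -0.4], "twist": 0, "grip": 0.25},
    {"delta_pos": [0, 0.383, -0.38], "twist": 0, "grip": 0.25},
  ],
)

```text
time: 16.92
eef_pos: [0.614, 0.1623, 0.0595]
tool_rot: [0.001, 0.694, 0.72, 0.001]
ft_force: [0.6, -0.1, 0.5]
gripper_width: 0.378
```

```bash
python3 -c "
from h import *
plan(.615,.1625,.072,2.1)"
```

```text
t 16.93 pos [0.614  0.1623 0.0595] yaw 2.17 q1,q6 [0.15 0.12] F [ 0.6 -0.1  0.5] w 0.378 | d [0.001 0.004 0.09 ] tw 0.001 alt -2.999
```

>>> jog_arm(
  increments=[
    {"delta_pos": [0, 0, 0.03], "twist": 0, "grip": 0.25},
    {"delta_pos": [0, 0, 0.06], "twist": 0, "grip": 0.25},
    {"delta_pos": [0, 0, 0.09], "twist": 0, "grip": 0.25},
    {"delta_pos": [0, 0, 0.09], "twist": 0, "grip": 0.5},
    {"delta_pos": [0, 0, 0.09], "twist": 0, "grip": 0.7},
    {"delta_pos": [0, 0, 0.09], "twist": 0, "grip": 0.8},
    {"delta_pos": [0, 0, 0.09], "twist": 0, "grip": 0.8},
    {"delta_pos": [0, 0, 0.09], "twist": 0, "grip": 0.8},
  ],
  newtons=30,
)

```text
time: 17.92
eef_pos: [0.6145, 0.1624, 0.0374]
tool_rot: [0.001, 0.694, 0.72, 0.002]
ft_force: [-0.2, 0.5, 5.4]
gripper_width: 0.107
```

>>> jog_arm(
  increments=[
    {"delta_pos": [0, -0.03, 0.085], "twist": 0, "grip": 1},
    {"delta_pos": [0, -0.1, 0.085], "twist": 0, "grip": 1},
    {"delta_pos": [0, -0.18, 0.085], "twist": 0, "grip": 1},
    {"delta_pos": [0, -0.26, 0.085], "twist": 0, "grip": 1},
    {"delta_pos": [0, -0.34, 0.085], "twist": 0, "grip": 1},
    {"delta_pos": [0, -0.42, 0.085], "twist": 0, "grip": 1},
    {"delta_pos": [0, -0.5, 0.085], "twist": 0, "grip": 1},
    {"delta_pos": [0, -0.57, 0.085], "twist": 0, "grip": 1},
    {"delta_pos": [0, -0.63, 0.085], "twist": 0, "grip": 1},
    {"delta_pos": [0, -0.67, 0.085], "twist": 0, "grip": 1},
    {"delta_pos": [0, -0.69, 0.085], "twist": 0, "grip": 1},
    {"delta_pos": [0, -0.7, 0.085], "twist": 0, "grip": 1},
  ],
)

```text
time: 19.42
eef_pos: [0.4422, 0.1564, 0.0172]
tool_rot: [0.003, 0.694, 0.72, 0.005]
ft_force: [2.5, 1.3, 27.1]
gripper_width: 0.098
```

The z in those rows was meant as an absolute value, so the fingers slid about 20 mm down the bar. The force was within limits. I raise back and finish the pull.

>>> jog_arm(
  increments=[
    {"delta_pos": [0, 0, -0.04], "twist": 0, "grip": 1},
    {"delta_pos": [0, 0, -0.08], "twist": 0, "grip": 1},
    {"delta_pos": [0, -0.01, -0.08], "twist": 0, "grip": 1},
    {"delta_pos": [0, -0.02, -0.08], "twist": 0, "grip": 1},
    {"delta_pos": [0, -0.03, -0.08], "twist": 0, "grip": 1},
    {"delta_pos": [0, -0.036, -0.08], "twist": 0, "grip": 1},
    {"delta_pos": [0, -0.036, -0.08], "twist": 0, "grip": 1},
  ],
)

```text
time: 20.3
eef_pos: [0.4362, 0.1558, 0.0358]
tool_rot: [0.005, 0.694, 0.72, 0.007]
ft_force: [20.8, -5.9, -39.5]
gripper_width: 0.101
```

>>> jog_arm(
  increments=[
    {"delta_pos": [0, -0.01, 0.01], "twist": 0, "grip": 1},
    {"delta_pos": [0, -0.015, 0.02], "twist": 0, "grip": 1},
    {"delta_pos": [0, -0.015, 0.02], "twist": 0, "grip": 1},
  ],
)

```text
time: 20.68
eef_pos: [0.437, 0.1563, 0.0333]
tool_rot: [0.008, 0.694, 0.72, 0.011]
ft_force: [7.5, -2.4, 30.3]
gripper_width: 0.097
```

>>> jog_arm(
  increments=[
    {"delta_pos": [0, 0, 0], "twist": 0, "grip": 0.25},
    {"delta_pos": [0, 0, 0], "twist": 0, "grip": 0.25},
    {"delta_pos": [0, 0, 0], "twist": 0, "grip": 0.25},
    {"delta_pos": [0, 0, -0.1], "twist": 0, "grip": 0.25},
    {"delta_pos": [0, 0, -0.3], "twist": 0, "grip": 0.25},
    {"delta_pos": [0, 0, -0.5], "twist": 0, "grip": 0.25},
    {"delta_pos": [0.2, 0, -0.6], "twist": 0, "grip": 0.25},
    {"delta_pos": [0.4, 0, -0.6], "twist": 0, "grip": 0.25},
    {"delta_pos": [0.6, 0, -0.6], "twist": 0, "grip": 0.25},
    {"delta_pos": [0.8, 0, -0.6], "twist": 0, "grip": 0.25},
    {"delta_pos": [0.8, 0, -0.6], "twist": 0, "grip": 0.25},
  ],
)

```text
time: 22.05
eef_pos: [0.4247, 0.3579, 0.1833]
tool_rot: [0.008, 0.693, 0.721, 0.011]
ft_force: [-0.2, -1.0, -1.1]
gripper_width: 0.376
```

```bash
python3 - <<'E'
from h import *
p=snap('top');q=snap('side')
a=cv2.resize(p['pixels'][60:240,190:340],None,fx=4,fy=4*.8,interpolation=3)
cv2.imwrite('pics/c8.png',a)
for n,k in(('top',p),('side',q)):
  for l in('drawer_front','handle','strip','offcut_a'): print(n,l,[(d['p'],np.round(d['position'],4).tolist()) for d in spotter.pinpoint(l,k)])
s=get_state();print(s['time'],s['eef_pos'])
E
```

```text
top drawer_front [(0.95, [0.4753, 0.1563, 0.1056]), (0.32, [0.5704, 0.1598, 0.0518])]
top handle [(0.64, [0.436, 0.1572, 0.092]), (0.25, [0.5727, 0.2281, 0.0555])]
top strip [(0.86, [0.5672, 0.1606, 0.0539])]
top offcut_a [(0.86, [0.5709, 0.2289, 0.0558]), (0.61, [0.5721, 0.0962, 0.0566])]
side drawer_front [(0.94, [0.4781, 0.1549, 0.1081]), (0.61, [0.3992, 0.4226, 0.0017])]
side handle [(0.82, [0.4347, 0.157, 0.0849])]
side strip [(0.67, [0.568, 0.1621, 0.0501]), (0.31, [0.7654, 0.1482, 0.1178])]
side offcut_a [(0.82, [0.5706, 0.2192, 0.0552]), (0.6, [0.5714, 0.0948, 0.0526])]
22.55 [0.42575359 0.3549864  0.18423167]
```

View pics/c8.png

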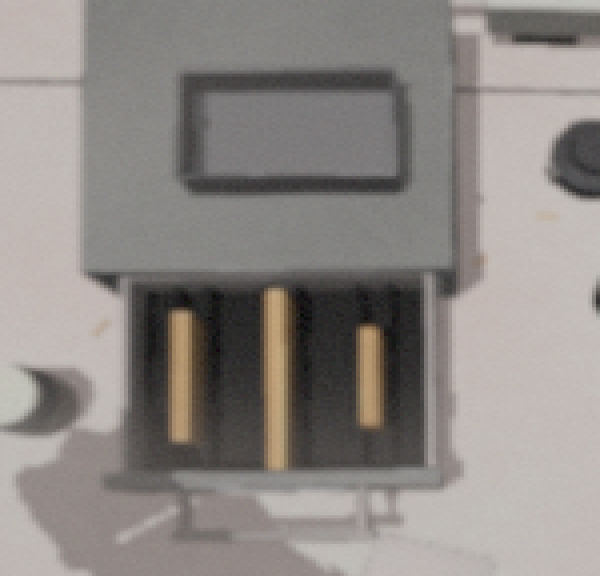

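Drawer is out 0.18 (front 0.656→0.476). The full-length strip is the middle one, crop (276,288)–(276,470), with the offcuts left and right. I compute its ends and the tool tilt.

```bash
python3 - <<'E'
from h import *
p=snap('top')
g=p['pixels'].astype(int); m=((g[...,2]-g[...,0])>45).astype(np.uint8)
m[:140]=0;m[215:]=0;m[:,:215]=0;m[:,310:]=0
n,L,S,Cn=cv2.connectedComponentsWithStats(m)
for i in range(1,n):
    if S[i,4]>40:
        ys,xs=np.nonzero(L==i); W=np.array([atz(p,u,v,.084)[:2] for u,v in zip(xs,ys)],np.float32)
        r=cv2.minAreaRect(W); print(S[i],r, W.min(0),W.max(0))
s=get_state(); w,a,b,c=s['tool_rot'];R=Ro.from_quat([a,b,c,w]).as_matrix();print(R.round(4))
m=.568;plan(.52,.158,.2,92.1)
E
```

```text
[256 151   6  55 300] ((0.5677648186683655, 0.16142581403255463), (0.14945994317531586, 0.01380788441747427), 1.9426099061965942) [0.4930187  0.15230227] [0.64250886 0.17076524]
[232 158   6  40 195] ((0.5674094557762146, 0.2274637520313263), (0.10803531110286713, 0.013791046105325222), 2.1663637161254883) [0.5135197  0.21889493] [0.62142295 0.23555605]
[280 162   5  31 153] ((0.5718243718147278, 0.09693694859743118), (0.08307462930679321, 0.011020359583199024), 1.7016642093658447) [0.53026956 0.09025403] [0.6133819  0.10367816]
[[-0.0367  0.999   0.0269]
 [ 0.9993  0.0366  0.0051]
 [ 0.0041  0.0271 -0.9996]]
t 22.6 pos [0.4257 0.3551 0.1842] yaw 2.1 q1,q6 [0.58 0.55] F [-0.6 -0.1  0.7] w 0.377 | d [-0.802  0.346  0.083] tw 1.5 alt -1.5
```

>>> jog_arm(
  increments=[
    {"delta_pos": [-0.13, 0.13, 0], "twist": -0.15, "grip": 1},
    {"delta_pos": [-0.28, 0.28, 0], "twist": -0.32, "grip": 1},
    {"delta_pos": [-0.43, 0.43, 0], "twist": -0.49, "grip": 1},
    {"delta_pos": [-0.58, 0.58, 0], "twist": -0.66, "grip": 1},
    {"delta_pos": [-0.72, 0.73, 0], "twist": -0.83, "grip": 1},
    {"delta_pos": [-0.77, 0.777, 0], "twist": -1, "grip": 1},
    {"delta_pos": [-0.77, 0.777, 0], "twist": -1, "grip": 1},
  ],
)

```text
time: 23.48
eef_pos: [0.6273, 0.1687, 0.1883]
tool_rot: [0.012, 0.243, 0.97, 0.006]
ft_force: [-0.6, 0.3, -0.1]
gripper_width: -0.002
```

```bash
python3 -c "
from h import *
plan(.625,.163,.112,92)"
```

```text
t 23.48 pos [0.6273 0.1687 0.1883] yaw 61.93 q1,q6 [ 0.16 -0.92] F [-0.6  0.3 -0.1] w -0.002 | d [ 0.007 -0.032  0.445] tw -0.501 alt 2.499
```

>>> jog_arm(
  increments=[
    {"delta_pos": [0, -0.01, 0], "twist": -0.17, "grip": 1},
    {"delta_pos": [0, -0.03, 0.1], "twist": -0.34, "grip": 1},
    {"delta_pos": [0.007, -0.032, 0.25], "twist": -0.5, "grip": 1},
    {"delta_pos": [0.007, -0.032, 0.4], "twist": -0.5, "grip": 1},
    {"delta_pos": [0.007, -0.032, 0.445], "twist": -0.5, "grip": 1},
    {"delta_pos": [0.007, -0.032, 0.445], "twist": -0.5, "grip": 1},
  ],
)

```text
time: 24.22
eef_pos: [0.6246, 0.1636, 0.0771]
tool_rot: [0.013, -0.016, 1.0, 0.002]
ft_force: [0.0, -0.5, 1.2]
gripper_width: 0.002
```

```bash
python3 -c "
from h import *
plan(.65,.163,.112,92)"
```

```text
t 24.23 pos [0.6246 0.1636 0.0771] yaw 91.84 q1,q6 [ 0.15 -1.45] F [ 0.  -0.5  1.2] w 0.002 | d [-0.101 -0.006  0.003] tw -0.003 alt 2.997
```

>>> jog_arm(
  increments=[
    {"delta_pos": [-0.04, 0, 0], "twist": 0, "grip": 1},
    {"delta_pos": [-0.065, 0, 0], "twist": 0, "grip": 1},
    {"delta_pos": [-0.078, 0, 0], "twist": 0, "grip": 1},
    {"delta_pos": [-0.078, 0, 0], "twist": 0, "grip": 1},
  ],
)

```text
time: 24.72
eef_pos: [0.6444, 0.1642, 0.0778]
tool_rot: [0.013, -0.016, 1.0, 0.002]
ft_force: [-0.6, 1.0, -1.0]
gripper_width: 0.001
```

>>> jog_arm(
  increments=[
    {"delta_pos": [-0.012, 0, 0], "twist": 0, "grip": 1},
    {"delta_pos": [-0.012, 0, 0], "twist": 0, "grip": 1},
  ],
)

```text
time: 24.98
eef_pos: [0.6454, 0.1642, 0.0777]
tool_rot: [0.011, -0.016, 1.0, 0.002]
ft_force: [-9.2, -0.8, 5.3]
gripper_width: -0.003
```

>>> jog_arm(
  increments=[
    {"delta_pos": [-0.012, 0, 0], "twist": 0, "grip": 1},
    {"delta_pos": [-0.012, 0, 0], "twist": 0, "grip": 1},
  ],
)

```text
time: 25.22
eef_pos: [0.6452, 0.1642, 0.0776]
tool_rot: [0.007, -0.016, 1.0, 0.002]
ft_force: [-16.0, -1.8, 9.9]
gripper_width: -0.003
```

It works: contact at x=0.645 and the tilt is shrinking (0.013→0.007). Two more nudges.

>>> jog_arm(
  increments=[
    {"delta_pos": [-0.012, 0, 0], "twist": 0, "grip": 1},
    {"delta_pos": [-0.012, 0, 0], "twist": 0, "grip": 1},
  ],
)

```text
time: 25.48
eef_pos: [0.645, 0.1641, 0.0777]
tool_rot: [0.004, -0.016, 1.0, 0.001]
ft_force: [-17.7, -1.8, 11.7]
gripper_width: -0.002
```

>>> jog_arm(
  increments=[
    {"delta_pos": [-0.011, 0, 0], "twist": 0, "grip": 1},
    {"delta_pos": [-0.011, 0, 0], "twist": 0, "grip": 1},
  ],
)

```text
time: 25.72
eef_pos: [0.6447, 0.1641, 0.0778]
tool_rot: [0.0, -0.016, 1.0, 0.001]
ft_force: [-16.7, -1.1, 10.5]
gripper_width: -0.001
```

```bash
python3 -c "
from h import *
plan(.518,.1597,.13,92)
plan(.518,.1597,.05,92)"
```

```text
t 25.73 pos [0.6447 0.1641 0.0778] yaw 91.85 q1,q6 [ 0.15 -1.46] F [-16.7  -1.1  10.5] w -0.001 | d [ 0.507 -0.001 -0.069] tw -0.002 alt 2.998
t 25.73 pos [0.6447 0.1641 0.0778] yaw 91.85 q1,q6 [ 0.15 -1.46] F [-16.7  -1.1  10.5] w -0.001 | d [ 0.507 -0.002  0.251] tw -0.002 alt 2.998
```

>>> jog_arm(
  increments=[
    {"delta_pos": [0.05, 0, -0.02], "twist": 0, "grip": 1},
    {"delta_pos": [0.2, 0, -0.069], "twist": 0, "grip": 0.1},
    {"delta_pos": [0.4, 0, -0.069], "twist": 0, "grip": 0.1},
    {"delta_pos": [0.5, 0, -0.069], "twist": 0, "grip": 0.1},
    {"delta_pos": [0.507, -0.001, -0.069], "twist": 0, "grip": 0.1},
    {"delta_pos": [0.507, -0.001, 0], "twist": 0, "grip": 0.1},
    {"delta_pos": [0.507, -0.001, 0.08], "twist": 0, "grip": 0.1},
    {"delta_pos": [0.507, -0.001, 0.12], "twist": 0, "grip": 0.1},
    {"delta_pos": [0.507, -0.001, 0.14], "twist": 0, "grip": 0.1},
  ],
)

```text
time: 26.85
eef_pos: [0.5185, 0.1598, 0.0423]
tool_rot: [0.0, -0.016, 1.0, 0.001]
ft_force: [0.4, -0.0, 0.1]
gripper_width: 0.45
```

```bash
python3 -c "
from h import *
plan(.518,.1597,.05,92)
s=get_state();print(s['tool_rot'])"
```

```text
t 26.85 pos [0.5185 0.1598 0.0423] yaw 91.84 q1,q6 [ 0.18 -1.43] F [ 0.4 -0.   0.1] w 0.45 | d [ 0.002 -0.001  0.109] tw -0.003 alt 2.997
[ 1.97703696e-04 -1.60800926e-02  9.99870214e-01  9.73190113e-04]
```

>>> jog_arm(
  increments=[
    {"delta_pos": [0, 0, 0.05], "twist": 0, "grip": 0.1},
    {"delta_pos": [0, 0, 0.09], "twist": 0, "grip": 0.1},
    {"delta_pos": [0, 0, 0.105], "twist": 0, "grip": 0.1},
    {"delta_pos": [0, 0, 0.105], "twist": 0, "grip": 0.4},
    {"delta_pos": [0, 0, 0.105], "twist": 0, "grip": 0.6},
    {"delta_pos": [0, 0, 0.105], "twist": 0, "grip": 0.8},
    {"delta_pos": [0, 0, 0.105], "twist": 0, "grip": 1},
    {"delta_pos": [0, 0, 0.105], "twist": 0, "grip": 1},
    {"delta_pos": [0, 0, 0.105], "twist": 0, "grip": 1},
  ],
  newtons=60,
)

```text
time: 27.98
eef_pos: [0.5187, 0.1599, 0.0164]
tool_rot: [0.0, -0.016, 1.0, 0.001]
ft_force: [-1.4, -0.3, 6.0]
gripper_width: 0.125
```

>>> jog_arm(
  increments=[
    {"delta_pos": [0, 0, -0.02], "twist": 0, "grip": 1},
    {"delta_pos": [0, 0, -0.06], "twist": 0, "grip": 1},
    {"delta_pos": [0, 0, -0.14], "twist": 0, "grip": 1},
    {"delta_pos": [0, 0, -0.24], "twist": 0, "grip": 1},
    {"delta_pos": [0, 0, -0.36], "twist": 0, "grip": 1},
    {"delta_pos": [0, 0, -0.48], "twist": 0, "grip": 1},
    {"delta_pos": [0, 0, -0.55], "twist": 0, "grip": 1},
    {"delta_pos": [0, 0, -0.55], "twist": 0, "grip": 1},
  ],
)

```text
time: 28.98
eef_pos: [0.519, 0.1597, 0.1554]
tool_rot: [0.002, -0.016, 1.0, 0.001]
ft_force: [0.8, -0.2, -1.6]
gripper_width: 0.129
```

```bash
python3 - <<'E'
from h import *
p=snap('top');q=snap('side')
cv2.imwrite('pics/c9.png',cv2.resize(p['pixels'][140:240,340:480],None,fx=5.6,fy=5.6,interpolation=3))
cv2.imwrite('pics/s9.png',q['pixels'])
for n,k in(('top',p),('side',q)):
  for l in('slot','end_stop','regulators','strip'): print(n,l,[(d['p'],np.round(d['position'],4).tolist()) for d in spotter.pinpoint(l,k)[:2]])
plan(.5,-.1,.2,12.3)
def fr(yaw,o=(.518,-.206)):
    c,s=np.cos(np.radians(yaw)),np.sin(np.radians(yaw)); return lambda x,y,z:[o[0]+c*x-s*y,o[1]+s*x+c*y,z]
F=fr(-77.7)
for n,X in dict(plTL=(0,.06,.096),plTR=(.024,.06,.096),plBL=(0,-.06,.096),plBR=(.024,-.06,.096),bA=(-.11,.06,.02),bB=(-.11,-.06,.02),bC=(.165,-.06,.02),slot=(0,0,.084),slot2=(0,0,.02)).items(): print(n,((proj(p,[F(*X)])[0]-[340,140])*5.6).round(0))
E
```

```text
top slot [(0.66, [0.5194, -0.2079, 0.0514])]
top end_stop [(0.72, [0.545, -0.3258, 0.0485])]
top regulators [(0.78, [0.6235, -0.2862, -0.0033]), (0.26, [0.5717, 0.0951, 0.0571])]
top strip []
side slot [(0.65, [0.5177, -0.2068, 0.0512]), (0.49, [0.6259, -0.2819, 0.0008])]
side end_stop [(0.59, [0.5428, -0.3277, 0.0426]), (0.47, [0.7646, 0.1484, 0.1144])]
side regulators [(0.81, [0.6263, -0.2837, 0.0041]), (0.3, [0.5224, -0.2026, 0.0019])]
side strip [(0.64, [0.5685, 0.1616, 0.1884])]
t 29.48 pos [0.5185 0.1596 0.1536] yaw 91.85 q1,q6 [ 0.18 -1.43] F [ 0.   0.3 -0.3] w 0.13 | d [ 0.107 -1.035 -0.048] tw 1.326 alt -1.674
plTL [269. 209.]
plTR [317. 200.]
plBL [319. 451.]
plBR [367. 441.]
bA [ 34. 267.]
bB [ 79. 493.]
bC [591. 392.]
slot [289. 331.]
slot2 [262. 340.]
```

View pics/c9.png

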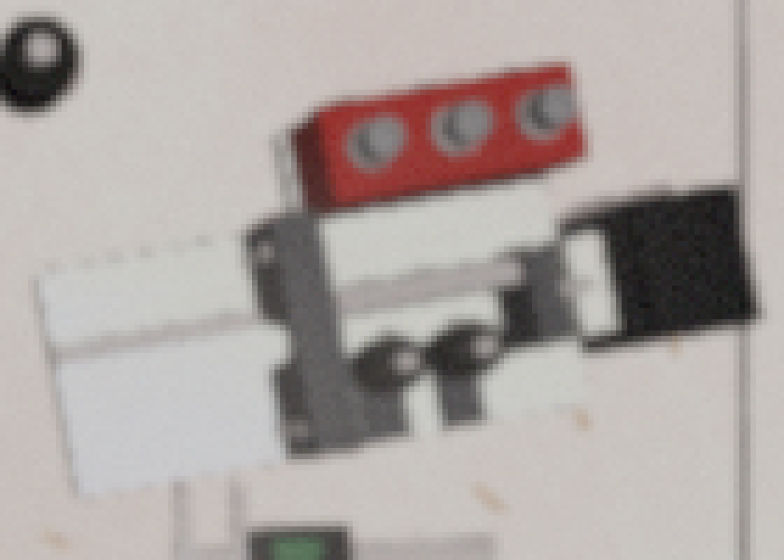

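The infeed seen from above has the plate's top face at (270–365, 210–450), base corners (38,272), (80,495) and (585,402), the slot line toward the roller gap, and the red box alongside. That is within a few px of my model, with the yaw maybe 0.5° off. I refine it by line fits.

```bash
python3 - <<'E'
from h import *
im=cv2.imread('pics/s9.png') 
p=snap('top'); g=p['pixels'].astype(int)
# red box boundaries
m=((g[...,2]-g[...,0])>60)&((g[...,2]-g[...,1])>60); m[:150]=0;m[190:]=0;m[:,:385]=0;m[:,:]&=(np.arange(640)<450)
def fit(pts,z):
    W=np.array([atz(p,u,v,z)[:2] for u,v in pts],np.float32); l=cv2.fitLine(W,cv2.DIST_HUBER,0,.002,.002).ravel()
    if l[1]>0:l[:2]*=-1
    return np.degrees(np.arctan2(l[1],l[0])).round(2),l[2:].round(4)
cols=range(402,440)
for z in(.02,.1): print('red low',z,fit([(c,np.nonzero(m[:,c])[0].max()+.5) for c in cols],z),'red up',fit([(c,np.nonzero(m[:,c])[0].min()-.5) for c in cols],z))
# plate top: gradient edges along rows; left edge and right edge of dark plate
G=cv2.GaussianBlur(p['pixels'],(3,3),0)[...,1].astype(float)
def edge(row,c0,c1,sgn):
    d=np.gradient(G[row])[c0:c1]*sgn; i=d.argmax(); 
    if 0<i<len(d)-1: a,b,c=d[i-1:i+2]; return c0+i+.5*(a-c)/(a-2*b+c)
    return c0+i
R=[(edge(r,398,412,1),r) for r in range(182,196)]; print([round(a,1) for a,_ in R]); 
# lower edge of base: rows by columns; rear edge by rows
def vedge(c,r0,r1,s):
    d=np.gradient(G[:,c])[r0:r1]*s;i=d.argmax()
    if 0<i<len(d)-1: a,b,e=d[i-1:i+2]; return r0+i+.5*(a-e)/(a-2*b+e)
    return r0+i
L=[(c,vedge(c,219,231,-1)) for c in range(357,388,2)]; print('base low',fit(L,.02),[round(b,1) for _,b in L])
B=[(edge(r,343,357,1),r) for r in range(192,224,2)]; print('base rear',fit(B,.02),[round(a,1) for a,_ in B])
E
```

```text
red low 0.02 (np.float32(-77.93), array([ 0.6034, -0.2992], dtype=float32)) red up (np.float32(-77.87), array([ 0.6566, -0.3049], dtype=float32))
red low 0.1 (np.float32(-77.93), array([ 0.5912, -0.2758], dtype=float32)) red up (np.float32(-77.87), array([ 0.6403, -0.2811], dtype=float32))
[np.int64(398), np.int64(398), np.int64(398), np.int64(398), np.int64(398), np.int64(398), np.int64(398), np.int64(398), np.int64(398), np.float64(398.5), np.float64(398.9), np.float64(399.3), np.float64(399.6), np.float64(399.9)]
base low (np.float32(-80.04), array([ 0.4471, -0.1722], dtype=float32)) [np.float64(227.5), np.float64(227.5), np.float64(226.5), np.float64(226.5), np.float64(225.8), np.float64(225.7), np.float64(225.8), np.float64(225.2), np.float64(225.5), np.float64(223.5), np.float64(223.7), np.float64(224.2), np.float64(224.8), np.float64(226.2), np.float64(223.0), np.float64(221.5)]
base rear (np.float32(-168.29), array([ 0.4924, -0.1002], dtype=float32)) [np.float64(347.3), np.float64(347.9), np.float64(348.2), np.float64(348.4), np.float64(349.2), np.float64(350.1), np.float64(350.4), np.float64(350.2), np.float64(350.3), np.float64(351.0), np.float64(351.2), np.float64(351.7), np.float64(352.1), np.float64(352.2), np.float64(352.9), np.float64(353.1)]
```

```bash
cat >> h.py <<'E'
O=np.array([.5185,-.2066]); EX=np.array([np.cos(np.radians(-78)),np.sin(np.radians(-78))]); EY=np.array([-EX[1],EX[0]])
def iplan(x,y,z,yaw=12):
    q=O+EX*x+EY*y; plan(q[0],q[1],z,yaw)
    e=get_state()['eef_pos']; d=e[:2]-O; print('infeed tcp',(d@EX).round(4),(d@EY).round(4),'ztrue',(e[2]+.035).round(4))
E
python3 -c "
from h import *
iplan(-.142,0,.155)"
```

```text
t 29.52 pos [0.5185 0.1596 0.1537] yaw 91.85 q1,q6 [ 0.18 -1.43] F [-0.5 -0.1 -0.7] w 0.131 | d [ 0.147 -0.905  0.133] tw 1.331 alt -1.669
infeed tcp -0.3582 0.0761 ztrue 0.1887
```

>>> jog_arm(
  increments=[
    {"delta_pos": [0, -0.08, 0], "twist": 0.1, "grip": 1},
    {"delta_pos": [0.03, -0.2, 0], "twist": 0.25, "grip": 1},
    {"delta_pos": [0.06, -0.32, 0], "twist": 0.4, "grip": 1},
    {"delta_pos": [0.08, -0.44, 0], "twist": 0.55, "grip": 1},
    {"delta_pos": [0.1, -0.56, 0], "twist": 0.7, "grip": 1},
    {"delta_pos": [0.12, -0.68, 0], "twist": 0.85, "grip": 1},
    {"delta_pos": [0.14, -0.8, 0], "twist": 1, "grip": 1},
    {"delta_pos": [0.147, -0.86, 0], "twist": 1, "grip": 1},
    {"delta_pos": [0.147, -0.88, 0], "twist": 1, "grip": 1},
  ],
)

```text
time: 30.65
eef_pos: [0.4889, -0.0619, 0.1533]
tool_rot: [-0.0, 0.485, 0.875, 0.001]
ft_force: [0.4, 0.9, -0.7]
gripper_width: 0.13
```

```bash
python3 -c "
from h import *
iplan(-.145,0,.10)"
```

```text
t 30.65 pos [ 0.4889 -0.0619  0.1533] yaw 31.98 q1,q6 [-0.26 -0.82] F [ 0.4  0.9 -0.7] w 0.13 | d [-0.009 -0.009  0.353] tw 0.333 alt -2.667
infeed tcp -0.1477 0.0011 ztrue 0.1883
```

>>> jog_arm(
  increments=[
    {"delta_pos": [-0.009, -0.009, 0], "twist": 0.15, "grip": 1},
    {"delta_pos": [-0.009, -0.009, 0], "twist": 0.3, "grip": 1},
    {"delta_pos": [-0.009, -0.009, 0], "twist": 0.333, "grip": 1},
    {"delta_pos": [-0.009, -0.009, 0.15], "twist": 0.333, "grip": 1},
    {"delta_pos": [-0.009, -0.009, 0.3], "twist": 0.333, "grip": 1},
    {"delta_pos": [-0.009, -0.009, 0.4], "twist": 0.333, "grip": 1},
    {"delta_pos": [-0.009, -0.009, 0.4], "twist": 0.333, "grip": 1},
  ],
)

```text
time: 31.52
eef_pos: [0.4876, -0.0642, 0.052]
tool_rot: [-0.002, 0.628, 0.778, 0.0]
ft_force: [0.9, 0.5, -0.7]
gripper_width: 0.128
```

```bash
python3 - <<'E'
from h import *
iplan(-.145,0,.0495)
p=snap('top');q=snap('side')
a=cv2.resize(p['pixels'][140:230,320:440],(800,600),interpolation=3)[:, :400]
b=cv2.resize(q['pixels'][200:320,290:410],(400,600)) if 0 else cv2.resize(q['pixels'][205:325,300:380],(400,600),interpolation=3)
cv2.imwrite('pics/c10.png',np.hstack([a,b]))
for k in(p,q): print([(d['p'],np.round(d['position'],4).tolist()) for d in spotter.pinpoint('strip',k)[:2]])
e=get_state()['eef_pos']; c=O+EX*(-.145+.0495); print('exp strip',c,e[2]+.0076+.03)
E
```

```text
t 31.52 pos [ 0.4876 -0.0642  0.052 ] yaw 12.21 q1,q6 [-0.27 -0.48] F [ 0.9  0.5 -0.7] w 0.128 | d [-0.003  0.003  0.15 ] tw 0.003 alt -2.997
infeed tcp -0.1457 -0.0006 ztrue 0.087
[(0.72, [0.663, -0.0797, -0.0022]), (0.37, [0.4338, 0.157, 0.0869])]
[(0.71, [0.4985, -0.111, 0.0862])]
exp strip [ 0.49864443 -0.1131869 ] 0.09192783565181996
```

View pics/c10.png

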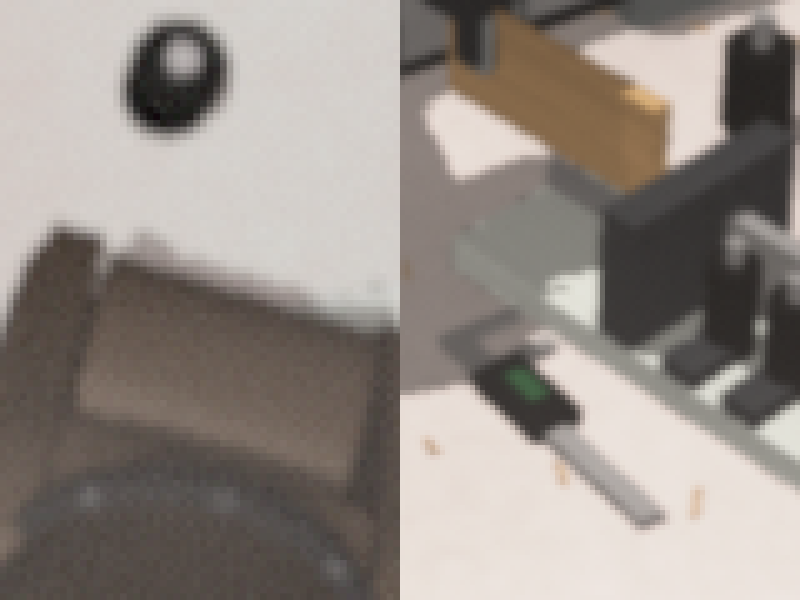

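Right half (side view): the strip hangs on edge behind the plate, aligned with the feed, its leading end at (665,145) just before the plate. The arm hides it from above. I lower onto the run-in.

>>> jog_arm(
  increments=[
    {"delta_pos": [0, 0, 0.06], "twist": 0.003, "grip": 1},
    {"delta_pos": [0, 0, 0.11], "twist": 0.003, "grip": 1},
    {"delta_pos": [0, 0, 0.135], "twist": 0.003, "grip": 1},
    {"delta_pos": [0, 0, 0.148], "twist": 0.003, "grip": 1},
    {"delta_pos": [0, 0, 0.15], "twist": 0.003, "grip": 1},
    {"delta_pos": [0, 0, 0.15], "twist": 0.003, "grip": 1},
  ],
)

```text
time: 32.48
eef_pos: [0.4891, -0.0647, 0.017]
tool_rot: [0.001, 0.63, 0.777, 0.001]
ft_force: [0.5, -1.2, -1.3]
gripper_width: 0.128
```

```bash
python3 -c "
from h import *
iplan(-.10,0,.0485)
s=get_state();w,a,b,c=s['tool_rot'];print(Ro.from_quat([a,b,c,w]).as_matrix()[:,2])"
```

```text
t 32.48 pos [ 0.4891 -0.0647  0.017 ] yaw 11.9 q1,q6 [-0.27 -0.48] F [ 0.5 -1.2 -1.3] w 0.128 | d [-0.179 -0.003  0.014] tw -0.002 alt 2.998
infeed tcp -0.1449 0.0007 ztrue 0.052
[ 0.00266071  0.00152859 -0.99999529]
```

>>> jog_arm(
  increments=[
    {"delta_pos": [0, -0.003, 0.01], "twist": 0, "grip": 1},
    {"delta_pos": [-0.03, -0.003, 0.01], "twist": 0, "grip": 1},
    {"delta_pos": [-0.06, -0.003, 0.01], "twist": 0, "grip": 1},
    {"delta_pos": [-0.08, -0.003, 0.01], "twist": 0, "grip": 1},
    {"delta_pos": [-0.1, -0.003, 0.01], "twist": 0, "grip": 1},
    {"delta_pos": [-0.12, -0.003, 0.01], "twist": 0, "grip": 1},
    {"delta_pos": [-0.14, -0.003, 0.01], "twist": 0, "grip": 1},
  ],
)

```text
time: 33.35
eef_pos: [0.4956, -0.0995, 0.0144]
tool_rot: [0.001, 0.63, 0.777, 0.001]
ft_force: [0.4, -0.4, -0.8]
gripper_width: 0.135
```

```bash
python3 -c "
from h import *
iplan(-.06,0,.0485);s=get_state();print(s['moment'],s['tool_rot'])"
```

```text
t 33.35 pos [ 0.4956 -0.0995  0.0144] yaw 11.9 q1,q6 [-0.33 -0.54] F [ 0.4 -0.4 -0.8] w 0.135 | d [-0.198  0.001  0.004] tw -0.002 alt 2.998
infeed tcp -0.1095 -0.0001 ztrue 0.0494
[ 1.10972842e-02  5.72381489e-02 -5.30431111e-05] [5.42619795e-04 6.29992536e-01 7.76599704e-01 1.41793178e-03]
```

>>> jog_arm(
  increments=[
    {"delta_pos": [-0.03, 0, 0], "twist": 0, "grip": 1},
    {"delta_pos": [-0.06, 0, 0], "twist": 0, "grip": 1},
    {"delta_pos": [-0.09, 0, 0], "twist": 0, "grip": 1},
    {"delta_pos": [-0.12, 0, 0], "twist": 0, "grip": 1},
    {"delta_pos": [-0.15, 0, 0], "twist": 0, "grip": 1},
    {"delta_pos": [-0.15, 0, 0], "twist": 0, "grip": 1},
  ],
)

```text
time: 34.1
eef_pos: [0.5035, -0.1367, 0.0144]
tool_rot: [0.001, 0.63, 0.776, 0.001]
ft_force: [0.3, -1.0, -0.3]
gripper_width: 0.132
```

```bash
python3 -c "
from h import *
iplan(-.02,0,.0485);s=get_state();print(s['moment'],s['tool_rot'])"
```

```text
t 34.1 pos [ 0.5035 -0.1367  0.0144] yaw 11.86 q1,q6 [-0.39 -0.6 ] F [ 0.3 -1.  -0.3] w 0.132 | d [-0.206  0.001  0.003] tw -0.002 alt 2.998
infeed tcp -0.0715 -0.0002 ztrue 0.0494
[ 0.00976799 -0.02610338 -0.00157399] [6.35093826e-04 6.30253742e-01 7.76387617e-01 1.44399338e-03]
```

>>> jog_arm(
  increments=[
    {"delta_pos": [-0.03, 0, 0], "twist": 0, "grip": 1},
    {"delta_pos": [-0.06, 0, 0], "twist": 0, "grip": 1},
    {"delta_pos": [-0.09, 0, 0], "twist": 0, "grip": 1},
    {"delta_pos": [-0.12, 0, 0], "twist": 0, "grip": 1},
    {"delta_pos": [-0.15, 0, 0], "twist": 0, "grip": 1},
    {"delta_pos": [-0.175, 0, 0], "twist": 0, "grip": 1},
    {"delta_pos": [-0.19, 0, 0.004], "twist": 0, "grip": 1},
    {"delta_pos": [-0.2, 0, 0.006], "twist": 0, "grip": 1},
    {"delta_pos": [-0.2, 0, 0.006], "twist": 0, "grip": 1},
  ],
)

```text
time: 35.22
eef_pos: [0.5137, -0.1856, 0.0128]
tool_rot: [0.001, 0.63, 0.776, 0.001]
ft_force: [-0.1, 0.7, -0.3]
gripper_width: 0.13
```

```bash
python3 -c "
from h import *
iplan(-.07,0,.0485);s=get_state();print(s['moment'],s['tool_rot'])"
```

```text
t 35.23 pos [ 0.5137 -0.1856  0.0128] yaw 11.86 q1,q6 [-0.47 -0.68] F [-0.1  0.7 -0.3] w 0.13 | d [ 0.194  0.001 -0.003] tw -0.002 alt 2.998
infeed tcp -0.0215 -0.0003 ztrue 0.0478
[ 0.03233895  0.0358879  -0.01508074] [5.70528016e-04 6.30252538e-01 7.76388681e-01 1.42434472e-03]
```

>>> jog_arm(
  increments=[
    {"delta_pos": [0, 0, 0], "twist": 0, "grip": 0.5},
    {"delta_pos": [0, 0, 0], "twist": 0, "grip": 0.4},
    {"delta_pos": [0, 0, 0], "twist": 0, "grip": 0.4},
    {"delta_pos": [0.06, 0, 0], "twist": 0, "grip": 0.4},
    {"delta_pos": [0.14, 0, 0], "twist": 0, "grip": 0.4},
    {"delta_pos": [0.22, 0, 0], "twist": 0, "grip": 0.4},
    {"delta_pos": [0.24, 0, 0], "twist": 0, "grip": 1},
    {"delta_pos": [0.24, 0, 0], "twist": 0, "grip": 1},
    {"delta_pos": [0.24, 0, 0], "twist": 0, "grip": 1},
    {"delta_pos": [0.24, 0, 0], "twist": 0, "grip": 1},
  ],
  newtons=30,
)

```text
time: 36.48
eef_pos: [0.5015, -0.1274, 0.0128]
tool_rot: [0.001, 0.631, 0.776, 0.001]
ft_force: [0.6, -0.1, 0.7]
gripper_width: 0.001
```

```bash
python3 -c "
from h import *
iplan(-.041,0,.048)
q=snap('side')
print([(d['p'],np.round(d['position'],4).tolist()) for d in spotter.pinpoint('strip',q)[:2]], O+EX*.0275)"
```

```text
t 36.48 pos [ 0.5015 -0.1274  0.0128] yaw 11.82 q1,q6 [-0.38 -0.59] F [ 0.6 -0.1  0.7] w 0.001 | d [-0.16   0.001 -0.001] tw -0.003 alt 2.997
infeed tcp -0.081 -0.0002 ztrue 0.0478
[(0.64, [0.5275, -0.2338, 0.0459])] [ 0.52421757 -0.23349906]
```

>>> jog_arm(
  increments=[
    {"delta_pos": [-0.05, 0, 0], "twist": 0, "grip": 1},
    {"delta_pos": [-0.08, 0, 0], "twist": 0, "grip": 1},
    {"delta_pos": [-0.1, 0, 0], "twist": 0, "grip": 1},
    {"delta_pos": [-0.12, 0, 0], "twist": 0, "grip": 1},
    {"delta_pos": [-0.135, 0, 0], "twist": 0, "grip": 1},
    {"delta_pos": [-0.145, 0, 0], "twist": 0, "grip": 1},
    {"delta_pos": [-0.15, 0, 0], "twist": 0, "grip": 1},
  ],
)

```text
time: 37.45
eef_pos: [0.5091, -0.1641, 0.0127]
tool_rot: [0.001, 0.63, 0.776, 0.001]
ft_force: [-0.4, -0.2, 0.2]
gripper_width: 0.001
```

>>> jog_arm(
  increments=[
    {"delta_pos": [-0.008, 0, 0], "twist": 0, "grip": 1},
    {"delta_pos": [-0.008, 0, 0], "twist": 0, "grip": 1},
  ],
)

```text
time: 37.7
eef_pos: [0.5094, -0.1658, 0.0127]
tool_rot: [0.0, 0.63, 0.776, 0.001]
ft_force: [-0.6, 1.4, 0.7]
gripper_width: -0.0
```

>>> jog_arm(
  increments=[
    {"delta_pos": [-0.008, 0, 0], "twist": 0, "grip": 1},
    {"delta_pos": [-0.008, 0, 0], "twist": 0, "grip": 1},
  ],
)

```text
time: 37.95
eef_pos: [0.5088, -0.166, 0.0127]
tool_rot: [-0.001, 0.63, 0.776, 0.002]
ft_force: [-1.3, 14.8, 6.1]
gripper_width: -0.0
```

```bash
python3 -c "
from h import *
iplan(-.041,0,.048)"
```

```text
t 37.95 pos [ 0.5088 -0.166   0.0127] yaw 11.85 q1,q6 [-0.44 -0.65] F [-1.3 14.8  6.1] w -0.0 | d [-0.003  0.004 -0.001] tw -0.003 alt 2.997
infeed tcp -0.0418 -0.001 ztrue 0.0477
```

>>> jog_arm(
  increments=[
    {"delta_pos": [-0.01, 0.002, 0], "twist": 0, "grip": 1},
    {"delta_pos": [-0.01, 0.002, 0], "twist": 0, "grip": 1},
    {"delta_pos": [-0.01, 0.002, 0], "twist": 0, "grip": 1},
  ],
)

```text
time: 38.33
eef_pos: [0.5086, -0.1658, 0.0127]
tool_rot: [-0.003, 0.63, 0.776, 0.002]
ft_force: [-1.0, 19.9, 7.6]
gripper_width: -0.001
```

>>> jog_arm(
  increments=[
    {"delta_pos": [0.05, 0, 0], "twist": 0, "grip": 1},
    {"delta_pos": [0.15, 0, 0], "twist": 0, "grip": 1},
    {"delta_pos": [0.3, 0, -0.1], "twist": 0, "grip": 1},
    {"delta_pos": [0.4, 0, -0.3], "twist": 0, "grip": 1},
    {"delta_pos": [0.5, 0, -0.5], "twist": 0, "grip": 1},
    {"delta_pos": [0.7, 0, -0.7], "twist": 0, "grip": 1},
    {"delta_pos": [0.9, 0, -0.8], "twist": 0, "grip": 1},
    {"delta_pos": [0.9, 0, -0.8], "twist": 0, "grip": 1},
  ],
)

```text
time: 39.33
eef_pos: [0.4628, 0.0555, 0.2166]
tool_rot: [-0.002, 0.629, 0.778, 0.003]
ft_force: [-0.5, -0.7, -0.5]
gripper_width: -0.001
```

```bash
python3 - <<'E'
from h import *
p=snap('top');q=snap('side')
a=cv2.resize(p['pixels'][60:245,190:470],(790,522),interpolation=3)[:, :]
b=cv2.resize(q['pixels'][190:320,300:440],(400,371),interpolation=3)
a=cv2.resize(a,(400,264)); z=np.zeros((107,400,3),np.uint8)
cv2.imwrite('pics/c11.png',np.hstack([np.vstack([a,z]),b]))
for n,k in(('t',p),('s',q)):
  for l in('strip','offcut_a','drawer_front','handle','can','end_stop'): print(n,l,[(d['p'],np.round(d['position'],4).tolist()) for d in spotter.pinpoint(l,k)[:4]])
print('home',O+EX*.0475)
s=get_state();print(s['time'],s['eef_pos'],s['ft_force'])
E
```

```text
t strip [(0.65, [0.5301, -0.2538, 0.0519])]
t offcut_a [(0.6, [0.5754, 0.229, 0.0585]), (0.56, [0.5724, 0.0921, 0.0555]), (0.16, [0.7667, 0.1429, 0.119])]
t drawer_front []
t handle [(0.49, [0.5707, 0.2297, 0.0572]), (0.22, [0.4103, -0.2513, -0.0009])]
t can [(0.69, [0.2982, -0.1953, 0.0019]), (0.65, [0.2365, 0.3851, 0.0018]), (0.6, [0.226, 0.2704, 0.0003]), (0.56, [0.4067, 0.4191, 0.0001])]
t end_stop [(0.69, [0.5416, -0.3312, 0.0461])]
s strip [(0.84, [0.5298, -0.251, 0.0475])]
s offcut_a [(0.88, [0.5733, 0.2218, 0.0564]), (0.81, [0.5754, 0.0937, 0.0551]), (0.42, [0.7682, 0.1501, 0.1161]), (0.33, [0.3835, 0.0034, 0.0025])]
s drawer_front [(0.89, [0.4804, 0.1557, 0.1091])]
s handle [(0.6, [0.4339, 0.1578, 0.0839])]
s can [(0.88, [0.2202, 0.2668, -0.0051]), (0.82, [0.2316, 0.388, 0.0003]), (0.77, [0.4003, 0.4203, 0.0003]), (0.67, [0.3006, -0.1926, 0.0016])]
s end_stop [(0.96, [0.5384, -0.3335, 0.0432])]
home [ 0.52837581 -0.25306201]
40.025 [0.4629565  0.05279009 0.2143358 ] [0.79547218 0.36298949 0.86815585]
```

View pics/c11.png

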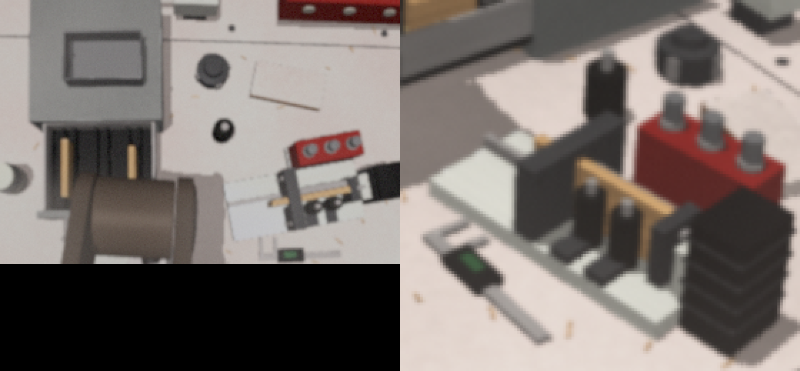

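Strip is home: (0.530,-0.252) against the expected (0.528,-0.253), lying between plate and stop in the side view (right half), with both offcuts in place. Last check is the drawer travel, after moving the arm out of the view.

>>> jog_arm(
  increments=[
    {"delta_pos": [-0.2, 0, -0.1], "twist": 0, "grip": 1},
    {"delta_pos": [-0.4, 0, -0.1], "twist": 0, "grip": 1},
    {"delta_pos": [-0.6, 0, -0.1], "twist": 0, "grip": 1},
    {"delta_pos": [-0.8, 0, -0.1], "twist": 0, "grip": 1},
    {"delta_pos": [-0.9, 0, -0.1], "twist": 0, "grip": 1},
    {"delta_pos": [-0.9, 0, -0.1], "twist": 0, "grip": 1},
  ],
)

```text
time: 40.78
eef_pos: [0.5093, -0.169, 0.2372]
tool_rot: [-0.004, 0.631, 0.776, 0.002]
ft_force: [0.1, 0.9, -0.0]
gripper_width: 0.002
```

```bash
python3 - <<'E'
from h import *
b=cv2.imread('pics/top0.png'); p=snap('top','top9'); a=p['pixels']
def prof(im,u,r0,r1): return im[r0:r1,u-1:u+2,1].mean(1).round(0).astype(int)
# bar rows before / after, several columns (bar z .09)
for u in(246,250,254,258):
    print('before',u,150,prof(b,u,150,168)); print('after ',u,214,prof(a,u,214,234))
for v in(160,161,162): print(v,atz(p,252,v,.09)[:2].round(4))
for v in(224,225,226,227,228,229): print(v,atz(p,252,v,.09)[:2].round(4))
for l in('drawer_front','handle'): print(l,[(d['p'],np.round(d['position'],4).tolist()) for d in spotter.pinpoint(l,p)[:2]])
E
```

```text
before 246 150 [122 100  80 101 124 127 124 130 134 131 132 126 119 121 143 161 166 165]
after  246 214 [169 171 170 170 168 169 166 162 155 159 168 169 160 160 167 179 192 197
 196 196]
before 250 150 [125 103  90 122 153 163 163 163 159 149 137 132 120 117 141 161 168 169]
after  250 214 [186 191 192 191 190 190 185 174 157 157 168 170 163 160 166 179 192 196
 197 197]
before 254 150 [126 104  94 128 159 167 168 167 166 154 143 136 120 117 139 161 166 168]
after  254 214 [183 193 197 196 196 194 192 177 158 157 169 171 165 162 166 180 193 196
 197 198]
before 258 150 [117  99  95 131 158 166 167 168 165 153 143 138 122 119 143 164 168 170]
after  258 214 [184 194 196 196 196 196 192 178 159 157 169 171 165 164 169 180 193 197
 197 198]
160 [0.6158 0.18  ]
161 [0.6131 0.1799]
162 [0.6103 0.1798]
224 [0.4408 0.174 ]
225 [0.4381 0.1739]
226 [0.4354 0.1739]
227 [0.4327 0.1738]
228 [0.43   0.1737]
229 [0.4273 0.1736]
drawer_front [(0.84, [0.4742, 0.1545, 0.1077]), (0.7, [0.4376, 0.1595, 0.0896])]
handle [(0.68, [0.437, 0.1576, 0.0867]), (0.19, [0.3822, 0.0036, 0.0022])]
```

The bar edge gives about 0.178 m of travel, and handle and front pinpoints give 0.178 to 0.182. With the 20 N reaction I felt against 3 N friction, the drawer is at its stop. I hand in.

```bash
python3 -c "
from h import *
print(order.finish_job(), get_state()['time'])"
```

```text
the job is handed in; nothing more can be done
the job is handed in; nothing more can be done
```

The job is handed in at about 41 s of the 72 s allowed; the can is moved, the drawer is out and the strip is loaded.

**What I did**
- I lifted the can by its cap and stood it at about (0.40, 0.42).
- I gripped the bar handle and pulled the drawer to its stop.
- I took the full-length strip from the middle groove and fed it on edge through the slot. I finished with shut fingers until it resisted with 15–20 N.

**Last checks**
- **Strip:** the cameras put it at (0.530, -0.252); home is (0.528, -0.253). The side picture shows it seated between the plate and the end stop.
- **Offcuts:** both are still in their grooves.
- **Can:** it was pinpointed at its new place at bench level, but I did not look at it close up afterwards.
- **Drawer:** the readings disagree by a few millimetres. The bar edge in the picture gives about 0.178 m, and the point readings give 0.178 to 0.182 m. I took it as at the stop because the pull met about 20 N against 3 N friction. I did not pull it again to confirm.

**What went wrong on the way**
- **First handle grasp:** it closed above the bar because the reported tool height reads 35 mm too low. I found this by touching the bench, which pressed up to 36 N, and corrected for it.
- **Drawer pull:** I commanded one height wrongly, so the fingers slid about 20 mm down the bar. The force while lifting them back peaked at about 40 N vertically on the handle, right at the 40 N figure. I took that limit to cover the arm and gripper body, not the finger pads.
- **Tool tilt:** the pull left the tool tilted 1.5°. I removed that by pressing the fingers lightly (under 20 N) against the cabinet's front edge.

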